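# Build and start the gesso drying rack

## Task

First shut the red damper on the drying stand fully, before anything goes on the stand. Then build the drying rack: stack every blue frame squarely on the stand with all four posts fully home in the sockets below, and stand every white corner block upright on a deck of its own (never two on one deck; the stand's own deck and the top frame's deck count too). When the rack is complete turn the damper fully open again, and leave the other things on the bench where they are.

Things in the scene. Friction and masses are not known exactly. Their poses are not given: they have to be found in the camera images.
- dryer: fixed grey stand, 130 (x) x 160 (y) mm; origin on the bench under its centre. Aluminium deck 110 x 140 mm, 40 mm above the bench; rim 6 mm high between the corners (inner faces x +-49, y +-64). In the black corners at x +-42, y +-57 mm: upward sockets 14.5 mm square, 14 mm deep. On the -y side a duct 70 mm wide, 44 mm high runs to y = -205 mm and carries the damper
- damper (a joint): red quarter-turn damper lever on the duct, vertical axis, two stops: 0 = open (lever in line with the duct, pointing to the stand's -y), 1.57 = shut (across the duct, pointing to the stand's -x); shuts clockwise seen from above. Friction about 2 N at the knob; stays where left
- damper_knob (a point): on the axis of the upright red knob at the lever's end, 82 mm above the bench; the knob is a vertical cylinder, 18 mm across, from 60 to 100 mm above the bench, 55 mm from the hinge axis; the lever bar below it is 14 mm wide, its top 60 mm above the bench
- damper_hinge (a point): on the damper's vertical hinge axis, 82 mm above the bench (stand frame: x 0, y -145 mm)
- frame1: blue stacking frame 110 (x) x 140 (y) mm, 0.35 kg, on four round-ended steel posts 11 mm thick at x +-42, y +-57. Origin: centre, level with the post tips. Deck top at z 70 mm, underside 62 (corners 52). Orange handle bar mid-deck: 56 long (x), 12 thick (y), z 70 to 102. Flush in the deck corners, above the posts: sockets 14.5 mm square, 14 deep. Rim as on the stand
- frame2: stacking frame exactly like frame1 (2 or 3 frames are present; any order; half a turn makes no difference). With posts home in the sockets below, a frame's deck is 56 mm above the deck below it, and its post tips 14 mm below that deck's top
- frame3: stacking frame exactly like frame1
- block1: gesso-white moulding corner block (2 or 3 present, alike), 34 (x) x 44 (y) mm and 26 mm high with a rib 20 mm wide and 6 mm high on top along y (32 mm in all), 80 g. Origin: centre of the underside; z up. It fits on a deck either side of the handle bar, its middle at about y = +36 or -36 mm of the deck
- block2: gesso-white moulding corner block (2 or 3 present, alike), 34 (x) x 44 (y) mm and 26 mm high with a rib 20 mm wide and 6 mm high on top along y (32 mm in all), 80 g. Origin: centre of the underside; z up. It fits on a deck either side of the handle bar, its middle at about y = +36 or -36 mm of the deck
- block3: gesso-white moulding corner block (2 or 3 present, alike), 34 (x) x 44 (y) mm and 26 mm high with a rib 20 mm wide and 6 mm high on top along y (32 mm in all), 80 g. Origin: centre of the underside; z up. It fits on a deck either side of the handle bar, its middle at about y = +36 or -36 mm of the deck
- mug: blue speckled enamel mug of brad points, 76 mm across, 88 mm high; leave alone. Origin: centre of the underside
- glass_sample: smoked glass sample in a dark wood frame, 100 x 110 x 12 mm; leave alone. Origin: centre of the underside
- pin_vice: steel pin vice lying along its x, 100 mm long, 12 mm high; leave alone. Origin: centre of the underside
- glue: white glue bottle, 52 mm across, 130 mm high; leave alone. Origin: centre of the underside
- tape: roll of tape lying flat, 84 mm across, 24 mm high; leave alone. Origin: centre of the underside
- offcut: wood offcut, 50 x 120 x 20 mm; leave alone. Origin: centre of the underside

How it is judged:
By the outcome, as a careful person would: the job done as asked, in the order asked, and still so for the second after the job is handed in, with the robot touching nothing.
Of frame1, frame2, frame3 only 2 to 3 are there at a start; the rules pass over those that are not, and their reading is None.
Of block1, block2, block3 only 2 to 3 are there at a start; the rules pass over those that are not, and their reading is None.
At some moment in a run one of block1, block2, block3 may be knocked a few centimetres aside while the robot is not near it.
It also fails if it takes over 208 s, if anything falls off the work surface, if the arm or the gripper's body presses on something with over 40 N, if the wrist force passes 120 N, or if a joint passes its speed limit or range.

## Robot

A 7-joint arm with a two-finger parallel gripper is mounted at the origin on the work surface. World frame = base frame: x ahead of the robot, y to its left, z up, the work surface at z = 0. Lengths are in m, angles in rad, forces in N, time in s.
With the tool pointing down it reaches from about 0.425 to 0.875 m from the base axis. Payload 4.7 kg.
Tool frame: the origin (TCP) lies on the centre line of the jaws, within the pads' length; the fingertips stand 22 mm ahead of it and the grasp point (between the pads) lies 3 mm ahead of it; z points along the fingers, y is the direction in which the jaws open and shut (so a half turn about z gives the same grasp; the last joint's range is limited). The gripper opens to 87 mm and grips with 3 to 60 N. Pads are 19 mm wide; open, the fingers measure 117 mm over their backs; the gripper's body (75 mm by 190 mm) begins 51 mm behind the grasp point.
Start: joints at [1.337, 0.321, -0.07, 1.45, 0.023, 1.371, -0.057], TCP at [0.159, -0.63, 0.245] pointing down, gripper open.
Joint ranges: [-2.86, 2.86], [-0.3, 2.09], [-1.38, 1.24], [0.06, 2.45], [-1.56, 4.7], [0.09, 2.05], [-2.69, 2.69]. Speed limits (rad/s): [2.57, 2.57, 3.14, 3.14, 3.14, 3.14, 3.14].

## Interface

Orientations are given as a rotation vector (axis times angle).
In Python, from bench import ctrl, imaging, close_job, finder gives the robot as it stands. The module is installed in compiled form; this text tells all that it offers.
- The arm moves only by the shell command python3 -m jog 'ROWS' [FORCE]. ROWS is JSON, a list that holds one entry, the list of rows, each a list of 7 numbers: the shift along the tool's x, y, z in cm, then the turn, a rotation vector about the tool's x, y, z in degrees, then the finger opening in cm, from 0 to 8.7. In form: [[[dx, dy, dz, ax, ay, az, claw], ...]]. A call has 1 to 12 rows; each row shifts and turns the commanded pose from where the row before left it, along the tool's axes as they then stand; what a row does not reach is not made up. A row lasts 1/10 s, in which the tool goes at most 50 mm and 8.59 degrees, less where a joint would pass 70% of its speed; a pose out of reach is approached as far as the arm can. A call is refused whole if a number of a shift passes 5 or a number of a turn 8.59, either way. A call with a gripper value outside its range is refused whole. The fingers move at their own pace and stop on an object; FORCE is the grip in N (left out, the last holds). Time passes only in rows, so rows that do not move let the fingers close. It gives the time, the measured TCP pose, the force and the opening at its end, in the units of the state.
- ctrl.get_state(): the state, without advancing time (a new reading comes with each control period).
- imaging.get_image(name): name is "scene" or "top" or "wrist"; returns a dict with "frame" (480x640x3 uint8, red, green, blue), "intrinsics" (3x3 intrinsics, pixels), "pose" (4x4, takes a point from camera to world coordinates). Camera axes: x right, y down, z forward; pixel columns grow to the right and rows downward; lengths in m; the calibration is good to about 2 mm. A picture is of the moment at which its call begins. There is no depth.
- close_job(): hands the job in, once; it reports no verdict.
Trained networks look in the newest picture that a camera, given by its name, has taken for a name from the list of things; names that differ only in an ending like _2 or _b are one class to them, and where a whole thing is asked for, a point or a joint stands for the part that bears it (a point fixed in the world has none). Each returns a list of dicts, best first, with "conf" (0 to 1); they miss things now and then, are a little off and sometimes report something else, mostly with a low value. They report only what shows in the picture. A call takes as long as a camera call.
- finder.trace(label, camera): "region" (480x640 bool, what is visible of it) and "point" ([row, column] as shares, 0 to 1, of the picture: columns of its width, rows of its height, amid what is visible of it).
- finder.spot_point(label, camera): "point" ([row, column] as shares, 0 to 1, of the picture: columns of its width, rows of its height: a listed point, or the origin of a listed thing).
The state is a dict: "time": time; "joint_positions": joint angles; "qd": joint speeds; "joint_torque": joint torques, N m; "position": TCP position; "tool_rot": TCP orientation; "ft_force": force on the tool from outside, world axes, zero at the start; "torque": the same for the moment, N m; "grip_width": opening from 0.0 (shut) to 1.0 (fully open).
Only numpy, scipy, OpenCV 4.12 (cv2) and the standard library are available. Lean on these libraries where they do the work, as an engineer would, in place of code of your own. Each camera call takes 0.05 s, during which the arm holds its last target. There are 200 camera calls.

## Working session

There is one attempt and no reset: what is moved stays moved. The work goes in short steps, Python scripts to look and compute and a shell command to move; the robot and the scene stay as the last step left them, time stands still between calls to the robot, and variables do not carry over. Pictures are saved under pics/ and viewed, about 12 in all and at most 16, crops included, and the job is handed in when it is done.

```bash
mkdir -p pics; cat > h.py <<'E'
import numpy as np, cv2
from bench import ctrl, imaging, finder
from scipy.spatial.transform import Rotation as R
def snap(cam,fn=None):
    im=imaging.get_image(cam)
    if fn: cv2.imwrite('pics/'+fn,im['frame'][:,:,::-1])
    return im
def ray(im,u,v,z):
    K=np.array(im['intrinsics']);T=np.array(im['pose'])
    d=T[:3,:3]@np.linalg.inv(K)@np.array([u,v,1.]);o=T[:3,3]
    return o+d*(z-o[2])/d[2]
def proj(im,p):
    K=np.array(im['intrinsics']);T=np.array(im['pose'])
    c=T[:3,:3].T@(np.array(p)-T[:3,3]);q=K@c;return q[:2]/q[2]
def st():
    s=ctrl.get_state();return s,np.array(s['position']),R.from_rotvec(s['tool_rot'])
E
python3 - <<'E'
from h import *
s,p,r=st();print(s['time'],p,r.as_matrix().round(3).tolist(),s['ft_force'])
for c in ['top','scene']:
    im=snap(c,c+'0.png');T=np.array(im['pose']);print(c,T.round(3).tolist(),np.array(im['intrinsics']).tolist())
    for l,z in [('dryer',0),('damper_knob',.082),('damper_hinge',.082),('frame1',0),('block1',0),('mug',0),('glass_sample',0),('pin_vice',0),('glue',0),('tape',0),('offcut',0)]:
        for d in finder.spot_point(l,c):
            v,u=d['point'][0]*480,d['point'][1]*640
            print(l,round(d['conf'],2),round(u),round(v),ray(im,u,v,z).round(3)[:2])
E
```

```text
0.0 [ 0.15926387 -0.62965396  0.24344905] [[0.969, 0.245, -0.001], [0.245, -0.969, 0.002], [-0.0, -0.002, -1.0]] [ 0.72944114  0.01891687 -0.58948161]
top [[0.007, -0.993, 0.114, 0.424], [-1.0, -0.004, 0.03, -0.068], [-0.029, -0.114, -0.993, 1.004], [0.0, 0.0, 0.0, 1.0]] [[438.9253904341662, 0.0, 308.3299369995369], [0.0, 438.9253904341662, 233.2805886796233], [0.0, 0.0, 1.0]]
dryer 0.73 257 221 [0.568 0.081]
dryer 0.52 424 286 [ 0.419 -0.299]
damper_knob 0.5 348 230 [ 0.537 -0.125]
damper_knob 0.45 425 284 [ 0.424 -0.283]
damper_hinge 0.95 324 223 [ 0.551 -0.073]
damper_hinge 0.57 216 320 [0.348 0.151]
frame1 0.86 148 283 [0.422 0.329]
frame1 0.55 423 285 [ 0.423 -0.297]
block1 0.82 399 195 [ 0.629 -0.246]
block1 0.75 345 166 [ 0.697 -0.124]
block1 0.7 435 221 [ 0.568 -0.329]
block1 0.61 424 283 [ 0.428 -0.299]
mug 0.72 257 159 [0.714 0.084]
glass_sample 0.72 398 197 [ 0.625 -0.245]
glass_sample 0.71 187 149 [0.74  0.251]
pin_vice 0.53 367 310 [ 0.367 -0.172]
glue 0.9 462 176 [ 0.674 -0.393]
tape 0.73 216 319 [0.342 0.169]
tape 0.31 258 162 [0.708 0.082]
offcut 0.72 487 329 [ 0.327 
[... 234 characters left out ...]
3075, 238.6406613050844], [0.0, 0.0, 1.0]]
dryer 0.84 356 248 [0.563 0.067]
damper_knob 0.63 248 378 [ 0.608 -0.357]
damper_knob 0.62 298 270 [ 0.536 -0.124]
damper_hinge 0.72 361 174 [0.471 0.226]
damper_hinge 0.69 320 260 [ 0.556 -0.075]
frame1 0.9 199 327 [ 0.421 -0.305]
frame1 0.81 362 175 [0.427 0.323]
block1 0.98 245 375 [ 0.566 -0.329]
block1 0.97 298 359 [ 0.625 -0.247]
mug 0.77 412 271 [0.701 0.083]
mug 0.46 319 257 [ 0.508 -0.006]
glass_sample 0.75 460 234 [0.743 0.261]
glass_sample 0.22 222 270 [ 0.356 -0.169]
pin_vice 0.48 223 272 [ 0.359 -0.171]
glue 0.97 266 436 [ 0.668 -0.39 ]
glue 0.47 223 271 [ 0.36  -0.169]
tape 0.77 303 193 [0.34  0.159]
offcut 0.74 116 354 [ 0.34  -0.438]
```

View pics/top0.png

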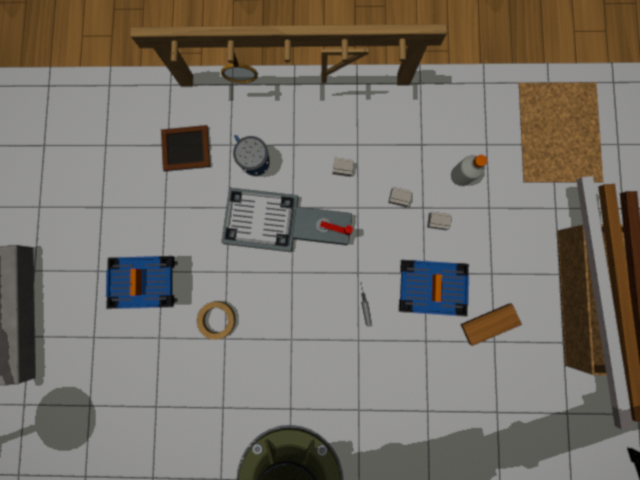

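View pics/scene0.png

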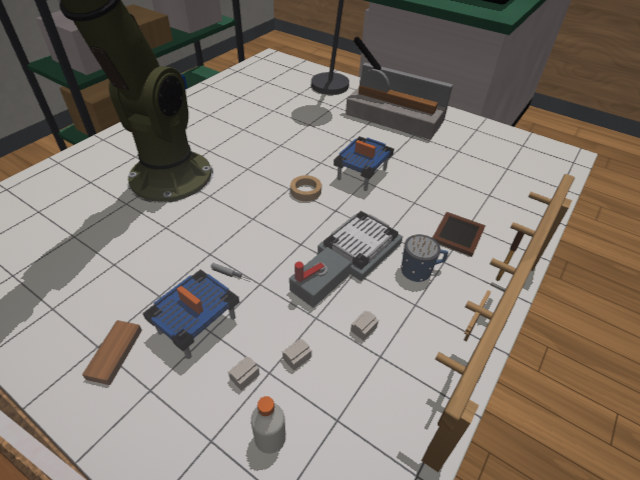

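Two frames and three blocks: dark-posted frames at (148,283) and (435,288), blocks at (343,166), (400,197) and (440,220), stand at (258,220) with the damper knob at about (348,230). I'm moving over the damper for a closer look.

```bash
cat >> h.py <<'E'
def go(x,y,z,yaw_deg=None):
    """print turn, then shift (tool axes after the turn)"""
    s,p,r=st();M=r.as_matrix();psi=np.degrees(np.arctan2(M[1,0],M[0,0]))
    t=psi if yaw_deg is None else yaw_deg
    az=(-(t-psi)+180)%360-180
    if abs(az)>90 and yaw_deg is not None: az-=180*np.sign(az); t=psi-az
    a=np.radians(t);d=np.array([x,y,z])-p
    print('t',round(s['time'],1),'psi',psi.round(1),'pos',p.round(4),'TURN az',round(az,1),'SHIFT cm',round(100*(d[0]*np.cos(a)+d[1]*np.sin(a)),2),round(100*(d[0]*np.sin(a)-d[1]*np.cos(a)),2),round(-100*d[2],2),'j7',round(s['joint_positions'][6],2),'w',round(s['grip_width'],3),'f',np.round(s['ft_force'],1))
E
python3 -m jog '[[[2.85,-2.56,-0.65,0,0,0,8.7],[2.85,-2.56,-0.65,0,0,0,8.7],[2.85,-2.56,-0.65,0,0,0,8.7],[2.85,-2.56,-0.65,0,0,0,8.7],[2.85,-2.56,-0.65,0,0,0,8.7],[2.85,-2.56,-0.65,0,0,0,8.7],[2.85,-2.56,-0.65,0,0,0,8.7],[2.85,-2.56,-0.65,0,0,0,8.7],[2.85,-2.56,-0.65,0,0,0,8.7],[2.85,-2.56,-0.65,0,0,0,8.7]]]'
python3 -m jog '[[[2.85,-2.56,-0.65,0,0,0,6],[2.85,-2.56,-0.65,0,0,0,6],[2.85,-2.56,-0.65,0,0,0,5],[2.85,-2.56,-0.65,0,0,0,5],[2.85,-2.56,-0.65,0,0,0,4.5],[2.85,-2.56,-0.65,0,0,0,4.5],[0,0,0,0,0,-6.5,4.5],[0,0,0,0,0,-6.5,4.5],[0,0,0,0,0,-6.5,4.5],[0,0,0,0,0,-6.5,4.5],[0,0,0,0,0,0,4.5]]]'
python3 - <<'E'
from h import *
im=snap('wrist','w1.png');T=np.array(im['pose']);print(T.round(3).tolist(),np.array(im['intrinsics']).tolist())
for c in ['wrist','top','scene']:
    if c!='wrist': im=snap(c)
    for l,z in [('dryer',0),('damper_knob',.082),('damper_hinge',.082)]:
        for d in finder.spot_point(l,c)[:2]:
            v,u=d['point'][0]*480,d['point'][1]*640
            print(c,l,round(d['conf'],2),round(u),round(v),ray(im,u,v,z).round(4)[:2])
go(.537,-.125,.13,40)
E
```

```text
time: 2.2
position: [0.3736, -0.3107, 0.3101]
tool_rot: [3.117, 0.388, 0.0]
ft_force: [0.1, 0.4, -0.4]
grip_width: 1.001
time: 3.3
position: [0.501, -0.1212, 0.3487]
tool_rot: [2.95, 1.08, 0.0]
ft_force: [-0.1, -1.2, -0.9]
grip_width: 0.515
[[0.645, -0.728, -0.232, 0.564], [-0.764, -0.615, -0.196, -0.067], [0.0, 0.304, -0.953, 0.49], [0.0, 0.0, 0.0, 1.0]] [[390.75572445661095, 0.0, 322.45971907632855], [0.0, 390.75572445661095, 242.26540774045057], [0.0, 0.0, 1.0]]
wrist dryer 0.71 230 32 [0.5667 0.0715]
wrist damper_knob 0.79 347 177 [ 0.536  -0.1246]
wrist damper_knob 0.16 281 291 [ 0.3902 -0.153 ]
wrist damper_hinge 0.72 318 130 [ 0.5528 -0.0708]
wrist damper_hinge 0.47 232 30 [0.5689 0.0478]
top dryer 0.77 257 219 [0.5724 0.0803]
top dryer 0.65 324 222 [ 0.5647 -0.074 ]
scene dryer 0.8 358 246 [0.5627 0.0755]
scene dryer 0.74 225 271 [ 0.3627 -0.1683]
scene damper_knob 0.91 300 269 [ 0.5371 -0.1191]
scene damper_hinge 0.77 318 258 [ 0.5491 -0.0729]
t 3.9 psi 40.2 pos [ 0.501  -0.1212  0.3485] TURN az 0.2 SHIFT cm 2.51 2.6 21.85 j7 -0.69 w 0.522 f [ 0.6  0.7 -0.3]
```

View pics/w1.png

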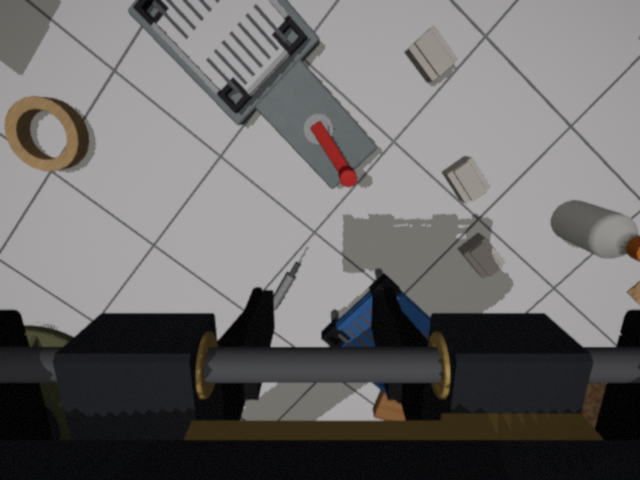

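The wrist view shows the lever with hinge (318,130) and knob (347,177), about 12° off the duct line. I'm descending to grip the knob with jaws at 45° to the stand.

```bash
python3 -m jog '[[[1.25,1.3,3,0,0,0,4.5],[1.25,1.3,3,0,0,0,4.5],[0,0,4,0,0,0,4.5],[0,0,4,0,0,0,4.5],[0,0,4,0,0,0,4.5],[0,0,3,0,0,0,4.5],[0,0,2,0,0,0,4.5],[0,0,1.5,0,0,0,4.5],[0,0,0.9,0,0,0,4.5],[0,0,0,0,0,0,4.5]]]'
python3 -m jog '[[[0,0,0,0,0,0,1],[0,0,0,0,0,0,1],[0,0,0,0,0,0,1],[0,0,0,0,0,0,1],[0,0,0,0,0,0,1],[0,0,0,0,0,0,1]]]' 15
python3 - <<'E'
from h import *
snap('wrist','w2.png')
s,p,r=st();psi=np.radians(40.2)
# arc waypoints about hinge, in tool cm
h=np.array([.552,-.073]);k=p[:2];a0=np.arctan2(*(k-h)[::-1]);a1=np.radians(180-5.7-4)
a0=a0%(2*np.pi);prev=k;rr=.055
print(np.degrees(a0),np.linalg.norm(k-h))
for a in np.linspace(a0,a1,13)[1:]:
    q=h+rr*np.array([np.cos(a),np.sin(a)]);d=q-prev;prev=q
    print(np.round(100*(d[0]*np.cos(psi)+d[1]*np.sin(psi)),2),np.round(100*(d[0]*np.sin(psi)-d[1]*np.cos(psi)),2))
go(*p)
E
```

```text
time: 4.9
position: [0.5364, -0.1249, 0.0938]
tool_rot: [-2.949, -1.079, 0.002]
ft_force: [-0.0, -0.3, -0.6]
grip_width: 0.517
time: 5.5
position: [0.5371, -0.1249, 0.0951]
tool_rot: [2.95, 1.079, 0.001]
ft_force: [-0.4, 0.5, 3.4]
grip_width: 0.2
254.02509244410345 0.05391414034904679
-0.43 -0.52
-0.27 -0.61
-0.19 -0.64
-0.11 -0.66
-0.03 -0.67
0.05 -0.67
0.13 -0.66
0.21 -0.63
0.29 -0.6
0.36 -0.56
0.43 -0.52
0.48 -0.46
t 5.5 psi 40.2 pos [ 0.5372 -0.1248  0.0951] TURN az 0.0 SHIFT cm 0.0 0.0 -0.0 j7 -0.84 w 0.203 f [-0.7  0.   3.6]
```

View pics/w2.png

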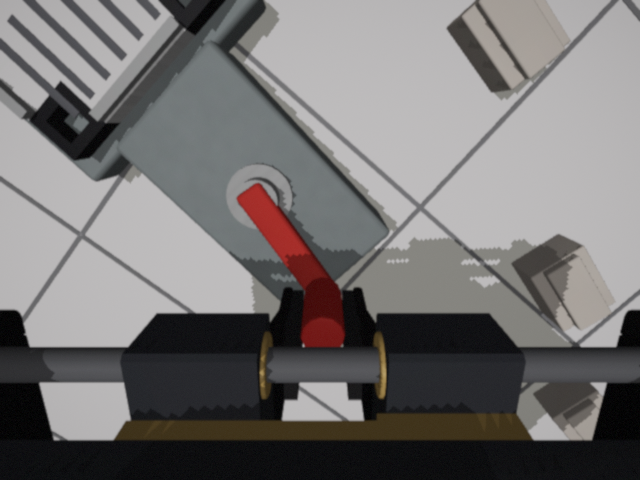

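The knob is between the pads at about (323,320). Now the shutting arc.

```bash
python3 -m jog '[[[-0.43,-0.52,0,0,0,0,1],[-0.27,-0.61,0,0,0,0,1],[-0.19,-0.64,0,0,0,0,1],[-0.11,-0.66,0,0,0,0,1],[-0.03,-0.67,0,0,0,0,1],[0.05,-0.67,0,0,0,0,1],[0.13,-0.66,0,0,0,0,1],[0.21,-0.63,0,0,0,0,1],[0.29,-0.6,0,0,0,0,1],[0.36,-0.56,0,0,0,0,1],[0.43,-0.52,0,0,0,0,1],[0.48,-0.46,0,0,0,0,1]]]'
python3 -m jog '[[[0.1,-0.1,0,0,0,0,1],[0,0,0,0,0,0,1],[0,0,0,0,0,0,1]]]'
python3 - <<'E'
from h import *
h=np.array([.552,-.073]);s,p,r=st();d=p[:2]-h
im=snap('wrist')
for l in ['damper_hinge','damper_knob']:
    for d2 in finder.spot_point(l,'wrist')[:1]: print(l,d2['conf'],ray(im,d2['point'][1]*640,d2['point'][0]*480,.082))
print(np.degrees(np.arctan2(d[1],d[0]))%360,np.linalg.norm(d));go(*p)
E
```

```text
time: 6.75
position: [0.4958, -0.0667, 0.0944]
tool_rot: [2.948, 1.075, -0.006]
ft_force: [1.6, -12.8, 0.5]
grip_width: 0.204
time: 7.05
position: [0.4959, -0.0668, 0.0944]
tool_rot: [2.947, 1.074, -0.007]
ft_force: [0.3, -8.8, 1.6]
grip_width: 0.201
damper_hinge 0.57 [ 0.55322187 -0.0706003   0.082     ]
damper_knob 0.63 [ 0.49720724 -0.06486174  0.082     ]
173.67578952461196 0.05647650027577554
t 7.2 psi 40.1 pos [ 0.4958 -0.0668  0.0944] TURN az 0.0 SHIFT cm 0.0 0.0 -0.0 j7 -0.91 w 0.205 f [-0.3 -7.8  1.4]
```

Pressed on the stop at about 174°, so the damper is shut. Next: release, rise and look at the stand from above.

```bash
python3 -m jog '[[[0,0,0,0,0,0,5],[0,0,0,0,0,0,5],[0,0,0,0,0,0,5],[0,0,0,0,0,0,5],[0,0,-2,0,0,0,5],[0,0,-4,0,0,0,5],[0,0,-4,0,0,0,5],[0,0,-4,0,0,0,5],[0,0,-4,0,0,0,5],[0,0,-4,0,0,0,5],[0,0,-3.5,0,0,0,5]]]'
python3 -m jog '[[[0,0,0,0,0,5.75,5],[0,0,0,0,0,5.75,5],[0,0,0,0,0,5.75,5],[0,0,0,0,0,5.75,5],[0,0,0,0,0,5.75,5],[0,0,0,0,0,5.75,5],[0,0,0,0,0,5.75,5],[0,0,0,0,0,5.75,5],[-0.5,-3.5,0,0,0,0,5],[-0.5,-3.5,0,0,0,0,5],[-0.5,-3.5,0,0,0,0,5],[-0.5,-3.5,0,0,0,0,5]]]'
python3 -m jog '[[[0,0,0,0,0,0,6],[0,0,0,0,0,0,6]]]'
python3 - <<'E'
from h import *
im=snap('wrist','w3.png');np.save('w3pose.npy',im['pose'])
for l,z in [('dryer',0),('damper_hinge',.082),('damper_knob',.082)]:
    for d2 in finder.spot_point(l,'wrist')[:2]: print(l,d2['conf'],ray(im,d2['point'][1]*640,d2['point'][0]*480,z))
# project model corners to check
h=np.array([.567,.077]);a=np.radians(-6.)
c,s_=np.cos(a),np.sin(a)
for x in(-.055,.055):
    for y in (-.07,.07): print(x,y,proj(im,[h[0]+c*x-s_*y,h[1]+s_*x+c*y,.046]).round(0))
go(.49,.075,.35,-6)
big=cv2.resize(im['frame'][0:260,100:500,::-1],None,fx=2,fy=2,interpolation=cv2.INTER_CUBIC);cv2.imwrite('pics/w3c.png',big)
E
```

```text
time: 8.3
position: [0.4973, -0.0619, 0.3515]
tool_rot: [2.949, 1.081, 0.001]
ft_force: [1.2, 0.5, 0.2]
grip_width: 0.576
time: 9.5
position: [0.4912, 0.0806, 0.3493]
tool_rot: [3.137, -0.158, -0.001]
ft_force: [0.2, 0.5, -0.2]
grip_width: 0.573
time: 9.7
position: [0.4913, 0.0798, 0.3494]
tool_rot: [3.137, -0.154, -0.001]
ft_force: [0.1, -0.9, 0.3]
grip_width: 0.659
dryer 0.57 [0.56816266 0.07326324 0.        ]
damper_hinge 0.78 [ 0.55328425 -0.06895872  0.082     ]
damper_knob 0.67 [ 0.49977279 -0.06356917  0.082     ]
-0.055 -0.07 [380. 176.]
-0.055 0.07 [256. 175.]
0.055 -0.07 [385.  71.]
0.055 0.07 [251.  70.]
t 9.9 psi -5.9 pos [0.4919 0.0773 0.3493] TURN az 0.1 SHIFT cm -0.17 0.25 -0.07 j7 -1.87 w 0.682 f [-0.1 -1.  -0.4]
```

View pics/w3c.png

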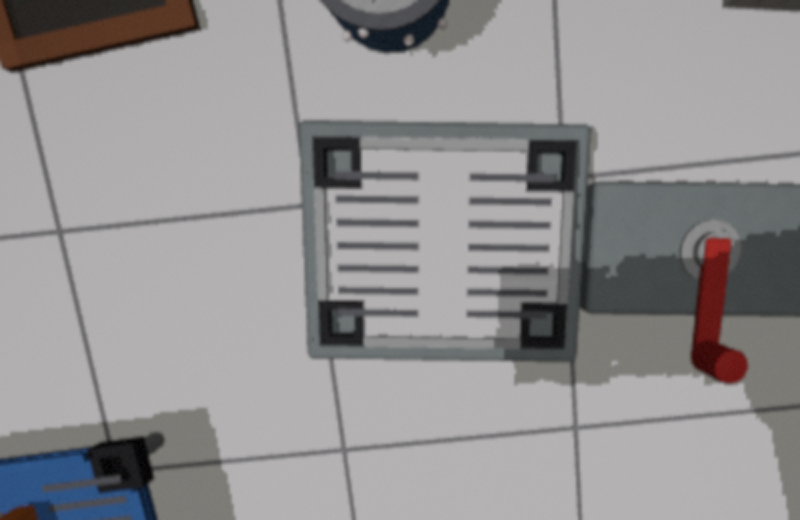

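Stand corners sit cleanly in view (black sockets around crop (338,162), (552,165), (342,323), (544,325)) and the lever is across the duct. I'll fit poses from those sockets.

```bash
cat >> h.py <<'E'
from scipy.optimize import least_squares
C4=np.array([[-.042,-.057],[-.042,.057],[.042,-.057],[.042,.057]])
def place(pose,pts,z):
    c,s=np.cos(pose[2]),np.sin(pose[2]);return np.c_[pts@np.array([[c,s],[-s,c]])+pose[:2],np.full(len(pts),z)]
def fit4(img,im,x,y,yaw_deg,z,thr=55,win=16,it=3):
    """black corner blocks: returns pose and residual px"""
    g=cv2.cvtColor(img,cv2.COLOR_RGB2GRAY) ;P=np.array([x,y,np.radians(yaw_deg)])
    for _ in range(it):
        uv=[proj(im,q) for q in place(P,C4,z)];obs=[];ids=[]
        for i,(u,v) in enumerate(uv):
            u0,v0=int(round(u))-win,int(round(v))-win
            w=g[max(v0,0):v0+2*win+1,max(u0,0):u0+2*win+1]
            if u0<0 or v0<0 or w.shape!=(2*win+1,2*win+1): continue
            m=(w<thr).astype(np.uint8)
            cs,_h=cv2.findContours(m,cv2.RETR_EXTERNAL,cv2.CHAIN_APPROX_NONE)
            cs=[c for c in cs if cv2.contourArea(c)>80]
            if not cs: continue
            c=max(cs,key=cv2.contourArea);(cx,cy),sz,_a=cv2.minAreaRect(c)
            obs.append([u0+cx,v0+cy]);ids.append(i)
        obs=np.array(obs)
        f=lambda p:(np.array([proj(im,q) for q in place(p,C4[ids],z)])-obs).ravel()
        P=least_squares(f,P).x
    return P[:2].round(4),np.degrees(P[2]).round(2),f(P).reshape(-1,2).round(1).tolist()
E
python3 - <<'E'
from h import *
f=cv2.imread('pics/w3.png')[:,:,::-1].copy()
im=dict(pose=np.load('w3pose.npy'),intrinsics=[[390.7557,0,322.4597],[0,390.7557,242.2654],[0,0,1]])
for thr in (40,55,70): print(fit4(f,im,.567,.077,-6,.042,thr))
obs=np.array([[337.5,162],[552.5,165],[341.5,323.5],[543.5,325.5]])/2+[100,0]
for o in obs: print(o, ray(im,*o,.04))
im=snap('top')
for l in ['block1','frame1']:
    for d in finder.trace(l,'top'):
        m=d['region'].astype(np.uint8);cs,_=cv2.findContours(m,0,2);c=max(cs,key=cv2.contourArea)
        z=.03 if l=='block1' else .07
        w=np.array([ray(im,*q[0],z)[:2] for q in c],np.float32)*1000
        (cx,cy),sz,a=cv2.minAreaRect(w);print(l,round(d['conf'],2),round(cx),round(cy),np.round(sz),round(a,1))
E
```

```text
(array([0.5687, 0.0731]), np.float64(-6.45), [[-0.3, -0.0], [0.3, 0.1], [-0.2, 0.0], [0.2, -0.1]])
(array([0.5686, 0.0733]), np.float64(-6.59), [[-0.0, -0.3], [0.1, 0.1], [-0.3, 0.3], [0.2, -0.1]])
(array([0.5682, 0.0736]), np.float64(-7.21), [[0.3, -1.8], [-0.5, -0.1], [-0.7, 1.4], [0.9, 0.3]])
[268.75  81.  ] [0.61691701 0.12474802 0.04      ]
[376.25  82.5 ] [0.60410601 0.01044158 0.04      ]
[270.75 161.75] [0.53241946 0.13440818 0.04      ]
[371.75 162.75] [0.51998889 0.02034834 0.04      ]
block1 0.8 619 -244 [46. 38.] 75.6
block1 0.7 565 -329 [49. 38.] 88.3
block1 0.68 734 229 [104.  72.] 8.4
block1 0.61 687 -115 [46. 41.] 82.8
frame1 0.61 417 -304 [145. 113.] 86.9
```

```bash
python3 -m jog '[[[2.95,3.17,0,0,0,0,6],[2.95,3.17,0,0,0,0,6],[2.95,3.17,0,0,0,0,6],[2.95,3.17,0,0,0,0,6],[2.95,3.17,1,0,0,0,6],[2.95,3.17,2,0,0,0,6],[2.95,3.17,3,0,0,0,6],[2.95,3.17,3,0,0,0,6]]]'
python3 -m jog '[[[0,0,0,0,0,-7.4,6],[0,0,0,0,0,-7.4,6],[0,0,0,0,0,-7.4,6],[0,0,0,0,0,-7.4,6],[0,0,0,0,0,-7.4,6],[0,0,0,0,0,-7.4,6],[0,0,0,0,0,-7.4,6],[0,0,0,0,0,-7.4,6],[0,0,0,0,0,-7.4,6],[0,0,0,0,0,-7.4,6],[0,0,0,0,0,-7.4,6],[0,0,0,0,0,-7.4,6]]]'
cat >> h.py <<'E'
def blocks(cam='wrist',fn=None):
    im=snap(cam,fn)
    g=cv2.cvtColor(im['frame'],cv2.COLOR_RGB2GRAY)
    for d in finder.trace('block1',cam):
        m=d['region'].astype(np.uint8);cs,_=cv2.findContours(m,0,1);c=max(cs,key=cv2.contourArea)
        if m.sum()<30 or d['conf']<.4: continue
        w=np.array([ray(im,*q[0],.02)[:2] for q in c],np.float32)*1000
        (cx,cy),sz,a=cv2.minAreaRect(w);print('mask conf',round(d['conf'],2),'mm',round(cx),round(cy),np.round(sz),round(a,1),'px',np.round(cv2.boundingRect(c)))
    for d in finder.spot_point('block1',cam):
        print('spot',round(d['conf'],2),ray(im,d['point'][1]*640,d['point'][0]*480,0).round(4)[:2])
    return im
E
python3 - <<'E'
from h import *
im=blocks('wrist','w4.png')
go(.69,-.118,.1,83)
E
```

```text
time: 10.85
position: [0.6992, -0.1964, 0.2614]
tool_rot: [3.137, -0.161, 0.0]
ft_force: [-0.4, -0.7, 0.2]
grip_width: 0.689
time: 12.05
position: [0.6981, -0.1949, 0.2621]
tool_rot: [-2.348, -2.086, 0.001]
ft_force: [0.0, 0.6, -0.3]
grip_width: 0.689
mask conf 0.95 mm 622 -246 [56. 38.] 79.5 px [239 235  37  52]
mask conf 0.67 mm 691 -116 [47. 35.] 80.7 px [288  98  39  53]
spot 0.72 [ 0.5686 -0.3294]
spot 0.61 [ 0.6222 -0.2471]
spot 0.55 [ 0.6885 -0.1148]
t 12.2 psi 82.8 pos [ 0.6981 -0.1947  0.2621] TURN az -0.2 SHIFT cm 7.51 -1.74 16.21 j7 -0.16 w 0.69 f [0.2 0.4 0.2]
```

View pics/w4.png

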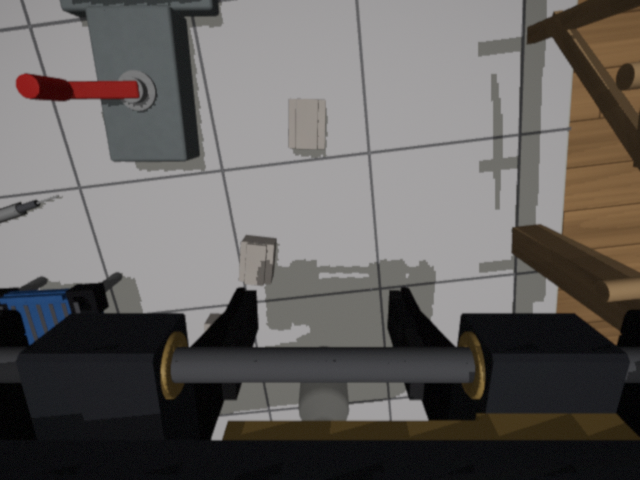

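The nearest block is at (307,124), well aligned with the tool. I'm picking it.

```bash
python3 -m jog '[[[2.6,-0.6,2,0,0,0.5,6],[2.6,-0.6,3,0,0,0,6],[2.56,-0.6,4,0,0,0,6],[0,0,4,0,0,0,6],[0,0,4,0,0,0,6],[0,0,3,0,0,0,6],[0,0,2,0,0,0,6],[0,0,1.6,0,0,0,6],[0,0,0,0,0,0,6],[0,0,0,0,0,0,6]]]'
python3 - <<'E'
from h import *
go(.690,-.1155,.026)
E
python3 -m jog '[[[0,0,0,0,0,0,2.5],[0,0,0,0,0,0,2.5],[0,0,0,0,0,0,2.5],[0,0,0,0,0,0,2.5],[0,0,0,0,0,0,2.5],[0,0,0,0,0,0,2.5],[0,0,-1.5,0,0,0,2.5],[0,0,-3,0,0,0,2.5],[0,0,-4,0,0,0,2.5],[0,0,-4,0,0,0,2.5],[0,0,-2,0,0,0,2.5],[0,0,0,0,0,0,2.5]]]' 15
python3 - <<'E'
from h import *
snap('wrist','w5.png')
# stand deck slot y=-.036
q=place(np.array([.5687,.0731,np.radians(-6.5)]),np.array([[0,-.036],[0,.036]]),.04);print(q)
go(q[0][0],q[0][1],.067,83.5)
E
```

```text
time: 13.2
position: [0.6912, -0.1147, 0.0277]
tool_rot: [2.362, 2.07, 0.002]
ft_force: [0.4, -0.0, 0.2]
grip_width: 0.69
t 13.2 psi 82.5 pos [ 0.6912 -0.1147  0.0277] TURN az 0.0 SHIFT cm -0.1 -0.11 0.17 j7 -0.38 w 0.69 f [ 0.4 -0.   0.2]
time: 14.4
position: [0.6923, -0.1141, 0.1766]
tool_rot: [2.358, 2.068, 0.007]
ft_force: [0.0, 0.3, -0.3]
grip_width: 0.39
[[0.56462468 0.03733141 0.04      ]
 [0.57277532 0.10886859 0.04      ]]
t 14.4 psi 82.5 pos [ 0.6911 -0.1145  0.1737] TURN az -1.0 SHIFT cm 13.65 -14.28 10.67 j7 -0.31 w 0.391 f [ 0.1 -0.7 -1.5]
```

View pics/w5.png

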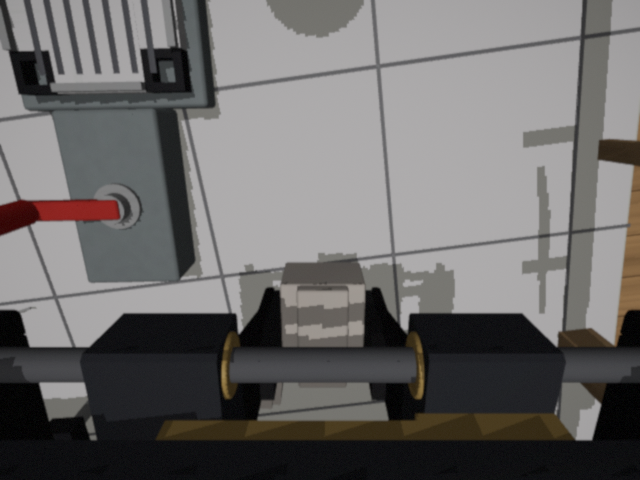

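```bash
python3 -m jog '[[[1.95,-2.04,0,0,0,-1,2.5],[1.95,-2.04,0,0,0,0,2.5],[1.95,-2.04,0,0,0,0,2.5],[1.95,-2.04,0,0,0,0,2.5],[1.95,-2.04,0,0,0,0,2.5],[1.95,-2.04,0,0,0,0,2.5],[1.95,-2.04,1,0,0,0,2.5],[0,0,2.5,0,0,0,2.5],[0,0,2.5,0,0,0,2.5],[0,0,1.5,0,0,0,2.5],[0,0,1,0,0,0,2.5],[0,0,0.5,0,0,0,2.5]]]'
python3 - <<'E'
from h import *
go(.5646,.0373,.0685,83.5)
E
```

```text
time: 15.65
position: [0.5637, 0.0373, 0.0803]
tool_rot: [-2.343, -2.091, 0.002]
ft_force: [0.1, -0.1, -0.5]
grip_width: 0.391
t 15.7 psi 83.5 pos [0.5637 0.0373 0.0803] TURN az -0.0 SHIFT cm 0.01 0.09 1.18 j7 -0.56 w 0.391 f [ 0.1 -0.1 -0.5]
```

```bash
python3 -m jog '[[[0,0.09,0.6,0,0,0,2.5],[0,0,0.55,0,0,0,2.5],[0,0,0,0,0,0,2.5],[0,0,0,0,0,0,5],[0,0,0,0,0,0,5],[0,0,0,0,0,0,5],[0,0,0,0,0,0,5],[0,0,-1.5,0,0,0,5],[0,0,-3,0,0,0,5],[0,0,-4.5,0,0,0,5],[0,0,-4.5,0,0,0,5],[0,0,-4.5,0,0,0,5]]]'
python3 -m jog '[[[0,0,-4.5,0,0,7,5],[0,0,-4.5,0,0,7,5],[0,0,-4.5,0,0,7,5],[0,0,0,0,0,7,5],[0,0,0,0,0,7,5],[0,0,0,0,0,7,5],[0,0,0,0,0,7,5],[0,0,0,0,0,7,5],[0,0,0,0,0,7,5],[0,0,0,0,0,7,5],[0,0,0,0,0,7,5],[0,0,0,0,0,7,5]]]'
python3 -m jog '[[[-2.18,-2.93,0,0,0,0,5],[-2.18,-2.93,0,0,0,0,5],[-2.18,-2.93,0,0,0,0,5],[-2.18,-2.93,0,0,0,0,5],[-2.18,-2.93,0,0,0,0,5],[-2.18,-2.93,0,0,0,0,5],[-2.18,-2.93,0,0,0,0,5],[-2.18,-2.93,0,0,0,0,5],[-2.18,-2.93,0,0,0,0,5],[-2.18,-2.93,0,0,0,0,5],[0,0,0,0,0,0,5],[0,0,0,0,0,0,5]]]'
python3 - <<'E'
from h import *
im=snap('wrist','w6.png');np.save('w6pose.npy',im['pose'])
for d in finder.spot_point('frame1','wrist')[:2]: print(d['conf'],d['point'][1]*640,d['point'][0]*480,ray(im,d['point'][1]*640,d['point'][0]*480,0))
for thr in (35,45,55,65): print(fit4(im['frame'],im,.423,.328,-1,.070,thr))
go(.423,.328,.2,-1)
E
```

```text
time: 16.85
position: [0.565, 0.0378, 0.253]
tool_rot: [2.342, 2.092, 0.001]
ft_force: [0.6, 0.0, 0.6]
grip_width: 0.576
time: 18.05
position: [0.5649, 0.038, 0.3863]
tool_rot: [3.142, -0.02, 0.002]
ft_force: [0.0, 0.7, -0.6]
grip_width: 0.575
time: 19.25
position: [0.3487, 0.3333, 0.3857]
tool_rot: [3.141, -0.008, 0.003]
ft_force: [0.9, -0.6, 0.8]
grip_width: 0.573
0.67 332.928 122.976 [0.42606446 0.31880686 0.        ]
(array([0.4251, 0.3236]), np.float64(2.07), [[0.1, 0.5], [-0.2, -0.2], [-0.6, -0.5], [0.7, 0.2]])
(array([0.4255, 0.3242]), np.float64(2.01), [[2.5, 2.2], [-0.8, -0.2], [-0.7, -0.9], [-0.9, -0.8]])
(array([0.4261, 0.3239]), np.float64(1.37), [[2.4, 2.3], [-1.2, 2.7], [-0.4, -1.3], [-0.7, -3.0]])
(array([0.4251, 0.3236]), np.float64(1.28), [[2.6, 2.2], [-2.4, 2.8], [0.4, -1.8], [-0.6, -2.4]])
t 19.4 psi -0.6 pos [0.3504 0.3314 0.3854] TURN az 0.4 SHIFT cm 7.27 0.21 18.54 j7 -2.29 w 0.574 f [ 0.8 -0.4 -0.5]
```

View pics/w6.png

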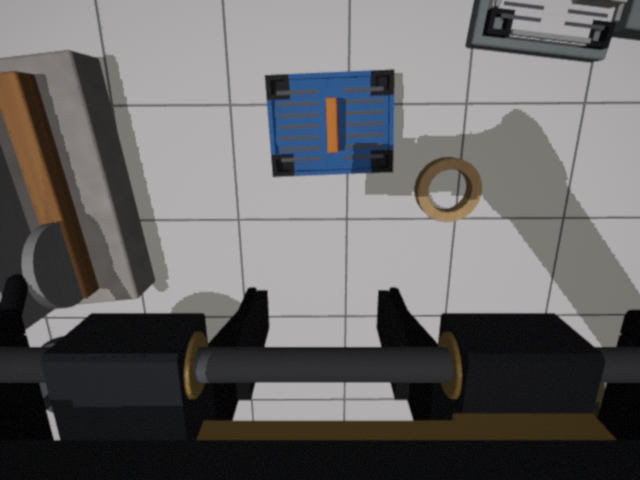

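Frame seen at (332,125), corners fitted with sub-pixel residuals: (0.4251, 0.3236), yaw 2.1°. Gripping the handle.

```bash
python3 -m jog '[[[2.48,0.35,3,0,0,-2.7,5],[2.48,0.35,4,0,0,0,5],[2.48,0.35,4,0,0,0,5],[0,0,4,0,0,0,5],[0,0,4,0,0,0,5],[0,0,4,0,0,0,5],[0,0,2.5,0,0,0,5],[0,0,1.5,0,0,0,5],[0,0,0,0,0,0,5],[0,0,0,0,0,0,5],[0,0,0,0,0,0,5]]]'
python3 - <<'E'
from h import *
go(.4251,.3236,.096,2.07)
E
```

```text
time: 20.45
position: [0.4255, 0.324, 0.1166]
tool_rot: [-3.14, -0.059, -0.004]
ft_force: [1.6, 0.3, 0.2]
grip_width: 0.573
t 20.4 psi 2.2 pos [0.4255 0.324  0.1166] TURN az 0.1 SHIFT cm -0.04 0.04 2.06 j7 -2.53 w 0.573 f [1.6 0.3 0.2]
```

```bash
python3 -m jog '[[[0,0,1,0,0,0,5],[0,0,0.7,0,0,0,5],[0,0,0.35,0,0,0,5],[0,0,0,0,0,0,5],[0,0,0,0,0,0,0.5],[0,0,0,0,0,0,0.5],[0,0,0,0,0,0,0.5],[0,0,0,0,0,0,0.5],[0,0,0,0,0,0,0.5],[0,0,0,0,0,0,0.5],[0,0,0,0,0,0,0.5]]]' 45
python3 - <<'E'
from h import *
go(.4251,.3236,.096,2.07)
E
python3 -m jog '[[[0,0,-1,0,0,0,0.5],[0,0,-2,0,0,0,0.5],[0,0,-3,0,0,0,0.5],[0,0,-3,0,0,0,0.5],[0,0,-3,0,0,0,0.5],[0,0,-3,0,0,0,0.5],[0,0,-2,0,0,0,0.5],[0,0,0,0,0,0,0.5],[0,0,0,0,0,0,0.5]]]'
python3 - <<'E'
from h import *
im=snap('wrist','w7.png')
s,p,r=st()
print(r.as_matrix().round(3))
go(.5687,.0731,.3,-6.5)
E
```

```text
time: 21.55
position: [0.4244, 0.3234, 0.0946]
tool_rot: [3.141, 0.06, 0.0]
ft_force: [0.1, -0.3, 0.0]
grip_width: 0.131
t 21.6 psi 2.2 pos [0.4244 0.3234 0.0946] TURN az 0.1 SHIFT cm 0.07 -0.02 -0.14 j7 -2.55 w 0.131 f [ 0.1 -0.3  0. ]
time: 22.45
position: [0.424, 0.3229, 0.2639]
tool_rot: [3.14, 0.06, -0.001]
ft_force: [-0.5, -0.6, -4.8]
grip_width: 0.136
[[ 0.999  0.038 -0.002]
 [ 0.038 -0.999 -0.002]
 [-0.002  0.002 -1.   ]]
t 22.5 psi 2.2 pos [0.4237 0.3226 0.2631] TURN az 8.7 SHIFT cm 17.23 23.15 -3.69 j7 -2.4 w 0.134 f [-0.2 -1.  -4.7]
```

View pics/w7.png

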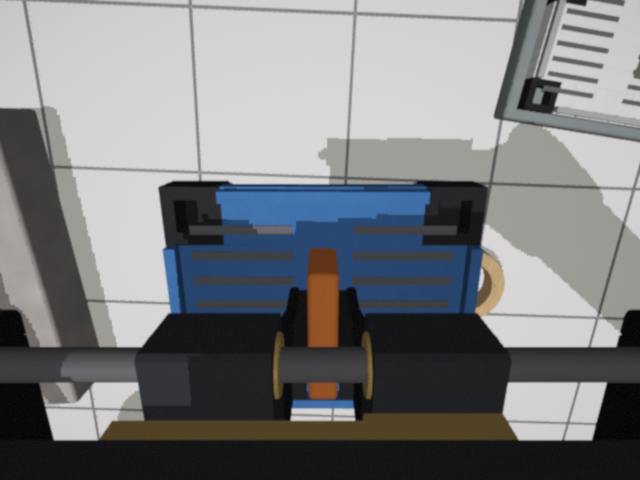

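```bash
python3 -m jog '[[[0,0,0,0,0,4.35,0.5],[0,0,0,0,0,4.35,0.5],[1.72,2.31,0,0,0,0,0.5],[1.72,2.31,0,0,0,0,0.5],[1.72,2.31,0,0,0,0,0.5],[1.72,2.31,0,0,0,0,0.5],[1.72,2.31,0,0,0,0,0.5],[1.72,2.31,0,0,0,0,0.5],[1.72,2.31,0,0,0,0,0.5],[1.72,2.31,0,0,0,0,0.5],[1.72,2.31,0,0,0,0,0.5],[1.72,2.31,0,0,0,0,0.5]]]'
python3 -m jog '[[[0,0,2.5,0,0,0,0.5],[0,0,2.5,0,0,0,0.5],[0,0,2.5,0,0,0,0.5],[0,0,2,0,0,0,0.5],[0,0,1,0,0,0,0.5],[0,0,0.5,0,0,0,0.5],[0,0,0,0,0,0,0.5],[0,0,0,0,0,0,0.5],[0,0,0,0,0,0,0.5]]]'
python3 - <<'E'
from h import *
im=snap('wrist','w8.png')
s,p,r=st();print(r.as_matrix().round(3).tolist())
go(.5680,.0732,.1206,-6.5)
E
```

```text
time: 23.7
position: [0.5686, 0.073, 0.2624]
tool_rot: [3.136, -0.178, -0.006]
ft_force: [0.7, -0.0, -4.3]
grip_width: 0.132
time: 24.6
position: [0.5698, 0.0746, 0.1556]
tool_rot: [-3.137, 0.178, -0.003]
ft_force: [-0.1, 0.3, -4.8]
grip_width: 0.135
[[0.994, -0.113, 0.002], [-0.113, -0.994, -0.0], [0.002, 0.0, -1.0]]
t 24.6 psi -6.5 pos [0.5697 0.0745 0.1555] TURN az -0.0 SHIFT cm -0.16 0.15 3.49 j7 -2.12 w 0.137 f [-0.1  0.4 -4.5]
```

```bash
python3 -m jog '[[[-0.16,0.15,0,0,0,0,0.5],[0,0,0,0,0,0,0.5],[0,0,0,0,0,0,0.5],[0,0,0.5,0,0,0,0.5],[0,0,0.5,0,0,0,0.5],[0,0,0.4,0,0,0,0.5],[0,0,0.3,0,0,0,0.5],[0,0,0.2,0,0,0,0.5],[0,0,0,0,0,0,0.5],[0,0,0,0,0,0,0.5]]]'
python3 - <<'E'
from h import *
go(.5680,.0732,.1206,-6.5)
E
```

```text
time: 25.65
position: [0.5674, 0.0731, 0.1356]
tool_rot: [-3.137, 0.178, -0.0]
ft_force: [0.2, 0.3, -4.0]
grip_width: 0.131
t 25.6 psi -6.5 pos [0.5674 0.0731 0.1356] TURN az -0.0 SHIFT cm 0.06 -0.01 1.5 j7 -2.14 w 0.131 f [ 0.2  0.3 -4. ]
```

```bash
python3 -m jog '[[[0.05,0,0.2,0,0,0,0.5],[0,0,0.2,0,0,0,0.5],[0,0,0.2,0,0,0,0.5],[0,0,0.2,0,0,0,0.5],[0,0,0.2,0,0,0,0.5],[0,0,0,0,0,0,0.5],[0,0,0,0,0,0,0.5]]]'
python3 -m jog '[[[0,0,0.2,0,0,0,0.5],[0,0,0.2,0,0,0,0.5],[0,0,0.2,0,0,0,0.5],[0,0,0,0,0,0,0.5],[0,0,0,0,0,0,0.5]]]'
python3 - <<'E'
from h import *
go(.5680,.0732,.1206,-6.5)
E
```

```text
time: 26.35
position: [0.5678, 0.0731, 0.1255]
tool_rot: [3.137, -0.178, -0.0]
ft_force: [0.8, -0.4, -3.7]
grip_width: 0.128
time: 26.85
position: [0.5681, 0.0731, 0.1205]
tool_rot: [3.136, -0.178, 0.001]
ft_force: [-3.0, -1.9, 6.1]
grip_width: 0.135
t 26.9 psi -6.5 pos [0.5681 0.0731 0.1205] TURN az -0.0 SHIFT cm -0.01 -0.01 -0.01 j7 -2.15 w 0.135 f [-3.  -1.9  6.1]
```

Seated: height matches and contact force rose. Release and check the frame pose from above.

```bash
python3 -m jog '[[[0,0,0.2,0,0,0,0.5],[0,0,0,0,0,0,0.5],[0,0,0,0,0,0,5],[0,0,0,0,0,0,5],[0,0,0,0,0,0,5],[0,0,0,0,0,0,5],[0,0,0,0,0,0,5],[0,0,-1.5,0,0,0,5],[0,0,-3,0,0,0,5],[0,0,-4,0,0,0,5],[0,0,-4,0,0,0,5]]]'
python3 -m jog '[[[-1.5,0,-4,0,0,0,5],[-1.5,0,-4,0,0,0,5],[-1.5,0,-4,0,0,0,5],[-1.5,0,-4,0,0,0,5],[-1.5,0,0,0,0,0,5],[0,0,0,0,0,0,5],[0,0,0,0,0,0,5]]]'
python3 - <<'E'
from h import *
im=snap('wrist','w9.png')
for thr in (30,35,45): print(fit4(im['frame'],im,.5687,.0731,-6.5,.096,thr))
go(.5680,.0732,.1206,-6.5)
im=blocks('top')
cv2.imwrite('pics/w9c.png',cv2.resize(cv2.imread('pics/w9.png')[20:260,140:500],None,fx=2,fy=2))
E
```

```text
time: 27.95
position: [0.5671, 0.0726, 0.2438]
tool_rot: [3.136, -0.178, -0.003]
ft_force: [-0.2, -0.4, 1.0]
grip_width: 0.576
time: 28.65
position: [0.4931, 0.0809, 0.4023]
tool_rot: [3.135, -0.18, -0.0]
ft_force: [0.2, -0.2, -1.3]
grip_width: 0.573
(array([0.5686, 0.0729]), np.float64(-6.47), [[0.2, 0.0], [-0.2, -0.2], [-0.4, -0.0], [0.4, 0.2]])
(array([0.5687, 0.0727]), np.float64(-6.62), [[0.2, 0.6], [-0.2, 0.0], [-0.2, -0.5], [0.2, -0.0]])
(array([0.5691, 0.0733]), np.float64(-6.64), [[2.7, 2.3], [-0.8, -0.3], [-1.3, -0.8], [-0.5, -0.9]])
t 28.7 psi -6.6 pos [0.4933 0.0808 0.4019] TURN az -0.1 SHIFT cm 7.51 -0.1 28.13 j7 -1.89 w 0.577 f [-0.8 -0.3 -1.2]
mask conf 0.74 mm 620 -246 [49. 43.] 75.5 px [389 187  24  21]
mask conf 0.66 mm 567 -331 [47. 39.] 88.3 px [428 212  22  18]
mask conf 0.49 mm 684 -403 [53. 93.] 34.0 px [451 155  36  31]
spot 0.69 [ 0.5643 -0.3412]
spot 0.57 [ 0.6271 -0.247 ]
```

View pics/w9c.png

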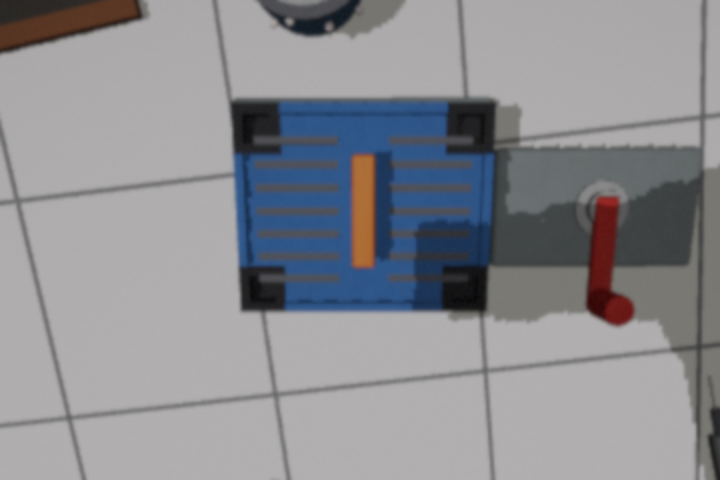

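Frame 1 squarely seated (fit within 0.2 mm of the stand pose). Next block, the one at (0.622, -0.246).

```bash
python3 -m jog '[[[1.31,3.26,0,0,0,0,6],[1.31,3.26,0,0,0,0,6],[1.31,3.26,0,0,0,0,6],[1.31,3.26,0,0,0,0,6],[1.31,3.26,0,0,0,0,6],[1.31,3.26,0,0,0,0,6],[1.31,3.26,0,0,0,0,6],[1.31,3.26,0,0,0,0,6],[1.31,3.26,2,0,0,0,6],[1.31,3.26,2,0,0,0,6],[1.31,3.26,2,0,0,0,6],[1.31,3.26,2,0,0,0,6]]]'
python3 -m jog '[[[0,0,3,0,0,-7.6,6],[0,0,3,0,0,-7.6,6],[0,0,2,0,0,-7.6,6],[0,0,0,0,0,-7.6,6],[0,0,0,0,0,-7.6,6],[0,0,0,0,0,-7.6,6],[0,0,0,0,0,-7.6,6],[0,0,0,0,0,-7.6,6],[0,0,0,0,0,-7.6,6],[0,0,0,0,0,-7.6,6],[0,0,0,0,0,-7.6,6],[0,0,0,0,0,0,6]]]'
python3 - <<'E'
from h import *
im=blocks('wrist','w10.png')
go(.622,-.246,.0265,77)
cv2.imwrite('pics/w10c.png',cv2.resize(cv2.imread('pics/w10.png')[40:240,200:440],None,fx=2,fy=2))
E
```

```text
time: 30.05
position: [0.6056, -0.3265, 0.3199]
tool_rot: [-3.135, 0.178, 0.003]
ft_force: [0.4, -0.7, 1.1]
grip_width: 0.691
time: 31.25
position: [0.6052, -0.325, 0.2408]
tool_rot: [-2.454, -1.957, -0.001]
ft_force: [0.8, -0.1, 0.6]
grip_width: 0.695
mask conf 0.71 mm 567 -332 [51. 36.] 81.9 px [266 199  42  54]
mask conf 0.58 mm 622 -245 [45. 35.] 77.1 px [302  94  41  54]
spot 0.96 [ 0.6222 -0.2443]
spot 0.75 [ 0.5688 -0.3298]
t 31.4 psi 76.9 pos [ 0.6053 -0.3249  0.2417] TURN az -0.1 SHIFT cm 8.07 -0.14 21.52 j7 -0.12 w 0.692 f [ 0.5 -0.5  0. ]
```

View pics/w10c.png

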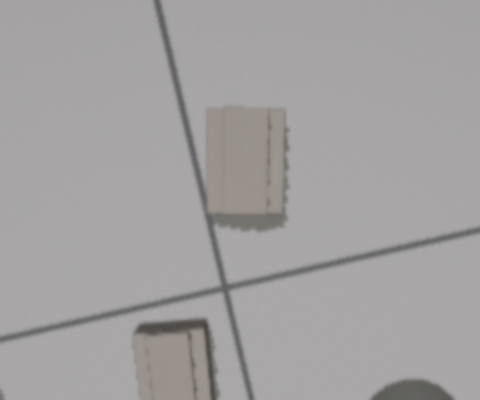

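Block squarely aligned (crop (247,160)); pick it.

```bash
python3 -m jog '[[[2.7,0,2,0,0,0,6],[2.7,0,3,0,0,0,6],[2.75,-0.1,4,0,0,0,6],[0,0,4,0,0,0,6],[0,0,4,0,0,0,6],[0,0,2.5,0,0,0,6],[0,0,1.5,0,0,0,6],[0,0,0.5,0,0,0,6],[0,0,0,0,0,0,6],[0,0,0,0,0,0,6]]]'
python3 - <<'E'
from h import *
go(.622,-.245,.0265)
E
python3 -m jog '[[[0,0,0,0,0,0,2.5],[0,0,0,0,0,0,2.5],[0,0,0,0,0,0,2.5],[0,0,0,0,0,0,2.5],[0,0,0,0,0,0,2.5],[0,0,0,0,0,0,2.5],[0,0,-1.5,0,0,0,2.5],[0,0,-3,0,0,0,2.5],[0,0,-4,0,0,0,2.5],[0,0,-4,0,0,0,2.5],[0,0,-4,0,0,0,2.5],[0,0,-2.5,0,0,0,2.5]]]' 15
python3 - <<'E'
from h import *
go(.5646,.0373,.125,83.5)
E
```

```text
time: 32.4
position: [0.6236, -0.2455, 0.0293]
tool_rot: [2.456, 1.956, 0.002]
ft_force: [0.8, -0.1, -0.2]
grip_width: 0.687
t 32.4 psi 77.1 pos [ 0.6236 -0.2455  0.0293] TURN az 0.0 SHIFT cm 0.01 -0.17 0.28 j7 -0.34 w 0.687 f [ 0.8 -0.1 -0.2]
time: 33.6
position: [0.6234, -0.2448, 0.2221]
tool_rot: [2.454, 1.956, 0.004]
ft_force: [-0.1, 0.3, 0.1]
grip_width: 0.388
t 33.6 psi 77.1 pos [ 0.6234 -0.2448  0.2221] TURN az -6.4 SHIFT cm 27.36 -9.04 9.71 j7 -0.25 w 0.388 f [-0.1  0.3  0.1]
```

```bash
python3 -m jog '[[[0,0,0,0,0,-6.4,2.5],[2.73,-0.9,0,0,0,0,2.5],[2.73,-0.9,0,0,0,0,2.5],[2.73,-0.9,0,0,0,0,2.5],[2.73,-0.9,0,0,0,0,2.5],[2.73,-0.9,0,0,0,0,2.5],[2.73,-0.9,0,0,0,0,2.5],[2.73,-0.9,0,0,0,0,2.5],[2.73,-0.9,0,0,0,0,2.5],[2.73,-0.9,0,0,0,0,2.5],[2.73,-0.9,0,0,0,0,2.5],[0,0,0,0,0,0,2.5]]]'
python3 -m jog '[[[0,0,2.5,0,0,0,2.5],[0,0,2.5,0,0,0,2.5],[0,0,2,0,0,0,2.5],[0,0,1.2,0,0,0,2.5],[0,0,0.3,0,0,0,2.5],[0,0,0,0,0,0,2.5],[0,0,0,0,0,0,2.5]]]'
python3 - <<'E'
from h import *
go(.5646,.0373,.125,83.5)
E
```

```text
time: 34.8
position: [0.5623, 0.0422, 0.2189]
tool_rot: [-2.335, -2.102, -0.002]
ft_force: [-0.1, 0.5, -0.7]
grip_width: 0.392
time: 35.5
position: [0.5647, 0.0363, 0.1337]
tool_rot: [2.343, 2.091, 0.002]
ft_force: [0.1, -0.6, -1.0]
grip_width: 0.389
t 35.5 psi 83.5 pos [0.5647 0.0363 0.1337] TURN az -0.0 SHIFT cm 0.1 -0.02 0.87 j7 -0.6 w 0.389 f [ 0.1 -0.6 -1. ]
```

```bash
python3 -m jog '[[[0,0,0.4,0,0,0,2.5],[0,0,0.35,0,0,0,2.5],[0,0,0,0,0,0,2.5],[0,0,0,0,0,0,5],[0,0,0,0,0,0,5],[0,0,0,0,0,0,5],[0,0,0,0,0,0,5],[0,0,-1.5,0,0,0,5],[0,0,-3,0,0,0,5],[0,0,-4,0,0,0,5],[0,0,-4,0,0,0,5],[0,0,-4,0,0,0,5]]]'
python3 -m jog '[[[0,0,-3,0,0,7.2,5],[0,0,-3,0,0,7.2,5],[0,0,-3,0,0,7.2,5],[0,0,0,0,0,7.2,5],[0,0,0,0,0,7.2,5],[0,0,0,0,0,7.2,5],[0,0,0,0,0,7.2,5],[0,0,0,0,0,7.2,5],[0,0,0,0,0,7.2,5],[0,0,0,0,0,7.2,5],[0,0,0,0,0,7.2,5],[0,0,0,0,0,7.2,5]]]'
python3 -m jog '[[[-2,3.45,0,0,0,0,5],[-2,3.45,0,0,0,0,5],[-2,3.45,0,0,0,0,5],[-2,3.45,0,0,0,0,5],[-2,3.45,0,0,0,0,5],[-2,3.45,0,0,0,0,5],[-2,3.45,0,0,0,0,5],[-2,3.45,0,0,0,0,5],[-2,3.45,0,0,0,0,5],[-2,3.45,0,0,0,0,5],[0,0,0,0,0,0,5],[0,0,0,0,0,0,5]]]'
python3 - <<'E'
from h import *
im=snap('wrist','w11.png')
for d in finder.spot_point('frame1','wrist')[:2]: print(d['conf'],d['point'][1]*640,d['point'][0]*480,ray(im,d['point'][1]*640,d['point'][0]*480,0))
for thr in (30,35,40): print(fit4(im['frame'],im,.419,-.304,-3,.070,thr))
go(.419,-.304,.096,-3)
print('--top');snap('scene','s2.png')
cv2.imwrite('pics/both.png',np.hstack([cv2.imread('pics/w11.png')[20:320,140:500],cv2.resize(cv2.imread('pics/s2.png')[200:300,270:410],(420,300))]))
E
```

```text
time: 36.7
position: [0.5638, 0.0366, 0.2928]
tool_rot: [2.343, 2.092, 0.001]
ft_force: [1.1, -0.9, -0.4]
grip_width: 0.569
time: 37.9
position: [0.5637, 0.0369, 0.3813]
tool_rot: [-3.14, 0.086, -0.002]
ft_force: [-0.2, -0.1, -0.2]
grip_width: 0.57
time: 39.1
position: [0.3468, -0.2981, 0.3808]
tool_rot: [-3.14, 0.081, -0.001]
ft_force: [1.0, 0.1, 0.5]
grip_width: 0.578
0.74 322.88 126.0 [ 0.42016508 -0.30257029  0.        ]
(array([ 0.4169, -0.3012]), np.float64(-1.87), [[-1.1, -0.0], [1.1, -0.1]])
(array([ 0.4186, -0.303 ]), np.float64(-3.25), [[-0.5, -0.4], [-1.1, -0.3], [-1.2, -0.8], [2.7, 1.3]])
(array([ 0.4181, -0.3041]), np.float64(-3.41), [[0.9, 0.7], [-0.8, 0.4], [-0.5, -0.5], [0.4, -0.4]])
t 39.2 psi -2.7 pos [ 0.3479 -0.2968  0.3808] TURN az 0.3 SHIFT cm 7.14 0.35 28.48 j7 -0.89 w 0.575 f [0.5 1.  0.1]
--top
```

View pics/both.png

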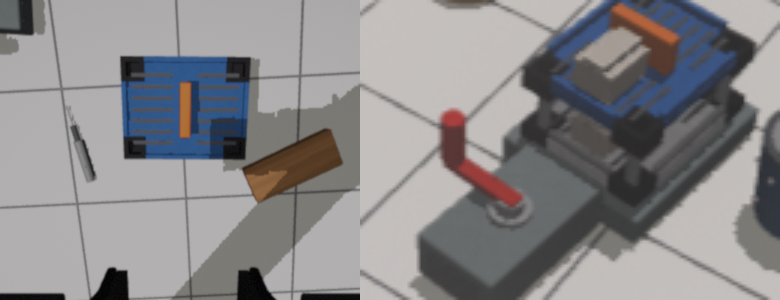

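Frame 2 in clear view (crop (185,108)); the scene crop shows both blocks standing in place. Refine the frame fit a little.

```bash
python3 - <<'E'
from h import *
im=snap('wrist')
for thr in (38,42,45,48,52,56): print(thr,fit4(im['frame'],im,.418,-.3035,-3.3,.070,thr))
g=cv2.medianBlur(im['frame'],3).astype(int);m=((g.max(2)<62)|(g[:,:,2]>g[:,:,0]+25)|(g[:,:,0]>g[:,:,2]+60)).astype(np.uint8)
m[:50]=0;m[300:]=0
cs,_=cv2.findContours(m,0,1);c=max([c for c in cs if cv2.pointPolygonTest(c,(326,128),False)>=0],key=cv2.contourArea)
w=np.array([ray(im,*q[0],.074)[:2] for q in c],np.float32)*1000;print(cv2.minAreaRect(w),cv2.boundingRect(c))
go(.4181,-.3041,.096,-3.4)
E
```

```text
38 (array([ 0.4181, -0.3041]), np.float64(-3.42), [[0.0, 0.3], [-0.1, 0.1], [-0.0, -0.3], [0.0, -0.1]])
42 (array([ 0.4186, -0.3042]), np.float64(-2.87), [[1.0, 2.3], [-0.2, 0.1], [-0.4, -1.6], [-0.3, -0.6]])
45 (array([ 0.4188, -0.3036]), np.float64(-3.15), [[2.2, 2.4], [-0.9, 0.2], [-0.5, -1.2], [-0.7, -1.0]])
48 (array([ 0.4181, -0.3037]), np.float64(-3.11), [[2.4, 2.5], [-0.7, 0.9], [-0.5, -1.1], [-1.1, -1.8]])
52 (array([ 0.418 , -0.3038]), np.float64(-3.08), [[2.5, 2.6], [-0.6, 1.0], [-0.9, -1.0], [-1.0, -2.1]])
56 (array([ 0.4189, -0.304 ]), np.float64(-3.46), [[2.4, 2.6], [-1.2, 2.4], [-0.5, -1.5], [-0.6, -2.9]])
((417.6143493652344, -304.23809814453125), (139.24830627441406, 111.1148681640625), 86.58857727050781) (262, 76, 130, 106)
t 39.3 psi -2.7 pos [ 0.3479 -0.2968  0.3806] TURN az 0.7 SHIFT cm 7.05 0.31 28.46 j7 -0.89 w 0.573 f [0.6 0.5 0. ]
```

```bash
python3 -m jog '[[[2.35,0.1,3,0,0,0.7,5],[2.35,0.1,4,0,0,0,5],[2.35,0.1,4,0,0,0,5],[0,0,4,0,0,0,5],[0,0,4,0,0,0,5],[0,0,4,0,0,0,5],[0,0,2.5,0,0,0,5],[0,0,1,0,0,0,5],[0,0,0,0,0,0,5],[0,0,0,0,0,0,5],[0,0,0,0,0,0,5]]]'
python3 - <<'E'
from h import *
go(.4181,-.3041,.096,-3.4)
E
```

```text
time: 40.4
position: [0.4182, -0.3061, 0.117]
tool_rot: [3.138, -0.098, 0.004]
ft_force: [0.4, -0.5, -0.5]
grip_width: 0.573
t 40.4 psi -3.6 pos [ 0.4182 -0.3061  0.117 ] TURN az -0.2 SHIFT cm -0.02 -0.2 2.1 j7 -1.17 w 0.573 f [ 0.4 -0.5 -0.5]
```

```bash
python3 -m jog '[[[0,-0.2,1,0,0,0,5],[0,0,0.7,0,0,0,5],[0,0,0.35,0,0,0,5],[0,0,0,0,0,0,5],[0,0,0,0,0,0,0.5],[0,0,0,0,0,0,0.5],[0,0,0,0,0,0,0.5],[0,0,0,0,0,0,0.5],[0,0,0,0,0,0,0.5],[0,0,0,0,0,0,0.5],[0,0,0,0,0,0,0.5]]]' 45
python3 - <<'E'
from h import *
go(.4181,-.3041,.096,-3.4)
E
python3 -m jog '[[[0,0,-1,0,0,0,0.5],[0,0,-2,0,0,0,0.5],[0,0,-3,0,0,0,0.5],[0,0,-4,0,0,0,0.5],[0,0,-4,0,0,0,0.5],[0,0,-4,0,0,0,0.5],[0,0,-3,0,0,0,0.5],[0,0,-2,0,0,0,0.5],[0,0,0,0,0,0,0.5],[0,0,0,0,0,0,0.5]]]'
python3 - <<'E'
from h import *
go(.5680,.0732,.1766,-6.5)
E
```

```text
time: 41.5
position: [0.4171, -0.3035, 0.0947]
tool_rot: [3.14, -0.099, 0.0]
ft_force: [-0.0, -0.9, 0.4]
grip_width: 0.132
t 41.5 psi -3.6 pos [ 0.4171 -0.3035  0.0947] TURN az -0.2 SHIFT cm 0.1 0.05 -0.13 j7 -1.19 w 0.132 f [-0.  -0.9  0.4]
time: 42.5
position: [0.4167, -0.303, 0.3238]
tool_rot: [-3.139, 0.098, 0.002]
ft_force: [0.0, 0.0, -4.7]
grip_width: 0.134
t 42.5 psi -3.6 pos [ 0.4167 -0.303   0.3238] TURN az 2.9 SHIFT cm 10.78 -39.09 14.72 j7 -1.07 w 0.134 f [ 0.   0.  -4.7]
```

```bash
python3 -m jog '[[[0,0,0,0,0,2.9,0.5],[0.98,-3.55,0,0,0,0,0.5],[0.98,-3.55,0,0,0,0,0.5],[0.98,-3.55,0,0,0,0,0.5],[0.98,-3.55,0,0,0,0,0.5],[0.98,-3.55,0,0,0,0,0.5],[0.98,-3.55,0,0,0,0,0.5],[0.98,-3.55,0,0,0,0,0.5],[0.98,-3.55,0,0,0,0,0.5],[0.98,-3.55,0,0,0,0,0.5],[0.98,-3.55,0,0,0,0,0.5],[0.98,-3.55,0,0,0,0,0.5]]]'
python3 -m jog '[[[0,0,0,0,0,0,0.5],[0,0,2.5,0,0,0,0.5],[0,0,2.5,0,0,0,0.5],[0,0,2,0,0,0,0.5],[0,0,1.5,0,0,0,0.5],[0,0,0.5,0,0,0,0.5],[0,0,0,0,0,0,0.5],[0,0,0,0,0,0,0.5],[0,0,0,0,0,0,0.5]]]'
python3 - <<'E'
from h import *
go(.5677,.0732,.1767,-6.5)
E
```

```text
time: 43.7
position: [0.5677, 0.0733, 0.3222]
tool_rot: [3.136, -0.178, -0.006]
ft_force: [0.8, -0.8, -4.3]
grip_width: 0.135
time: 44.6
position: [0.569, 0.0725, 0.2357]
tool_rot: [-3.136, 0.178, -0.003]
ft_force: [0.0, -0.1, -4.2]
grip_width: 0.131
t 44.6 psi -6.5 pos [0.569  0.0725 0.2357] TURN az -0.0 SHIFT cm -0.14 -0.05 5.9 j7 -2.06 w 0.131 f [ 0.  -0.1 -4.2]
```

```bash
python3 -m jog '[[[-0.1,-0.05,1,0,0,0,0.5],[0,0,1,0,0,0,0.5],[0,0,1,0,0,0,0.5],[0,0,0.6,0,0,0,0.5],[0,0,0.4,0,0,0,0.5],[0,0,0,0,0,0,0.5],[0,0,0,0,0,0,0.5],[0,0,0,0,0,0,0.5]]]'
python3 - <<'E'
from h import *
go(.5677,.0732,.1767,-6.5)
E
```

```text
time: 45.4
position: [0.5678, 0.0731, 0.195]
tool_rot: [-3.136, 0.178, -0.001]
ft_force: [0.2, 0.8, -4.2]
grip_width: 0.135
t 45.4 psi -6.5 pos [0.5678 0.0731 0.195 ] TURN az 0.0 SHIFT cm -0.01 -0.01 1.83 j7 -2.08 w 0.135 f [ 0.2  0.8 -4.2]
```

```bash
python3 -m jog '[[[0,0,0.3,0,0,0,0.5],[0,0,0.2,0,0,0,0.5],[0,0,0.2,0,0,0,0.5],[0,0,0.2,0,0,0,0.5],[0,0,0.2,0,0,0,0.5],[0,0,0.2,0,0,0,0.5],[0,0,0,0,0,0,0.5],[0,0,0,0,0,0,0.5]]]'
python3 -m jog '[[[0,0,0.2,0,0,0,0.5],[0,0,0.2,0,0,0,0.5],[0,0,0.2,0,0,0,0.5],[0,0,0,0,0,0,0.5],[0,0,0,0,0,0,0.5]]]'
python3 - <<'E'
from h import *
go(.5677,.0732,.1767,-6.5)
E
```

```text
time: 46.2
position: [0.5675, 0.0729, 0.1816]
tool_rot: [3.136, -0.178, -0.0]
ft_force: [0.4, -0.0, -4.0]
grip_width: 0.137
time: 46.7
position: [0.5677, 0.073, 0.1763]
tool_rot: [3.136, -0.178, 0.001]
ft_force: [-2.1, -1.1, 3.0]
grip_width: 0.133
t 46.7 psi -6.5 pos [0.5677 0.073  0.1763] TURN az -0.0 SHIFT cm -0.0 -0.02 -0.04 j7 -2.1 w 0.133 f [-2.1 -1.1  3. ]
```

```bash
python3 -m jog '[[[0,0,0.2,0,0,0,0.5],[0,0,0,0,0,0,0.5],[0,0,0,0,0,0,5],[0,0,0,0,0,0,5],[0,0,0,0,0,0,5],[0,0,0,0,0,0,5],[0,0,0,0,0,0,5],[0,0,-1.5,0,0,0,5],[0,0,-3,0,0,0,5],[0,0,-4,0,0,0,5],[0,0,-4,0,0,0,5]]]'
python3 -m jog '[[[-1.5,0,-4,0,0,0,5],[-1.5,0,-4,0,0,0,5],[-1.5,0,-4,0,0,0,5],[-1.5,0,-2,0,0,0,5],[-1.5,0,0,0,0,0,5],[0,0,0,0,0,0,5],[0,0,0,0,0,0,5]]]'
python3 - <<'E'
from h import *
im=snap('wrist','w12.png')
for thr in (30,35,38,45): print(fit4(im['frame'],im,.5687,.0731,-6.5,.152,thr))
go(.5680,.0732,.1206,-6.5)
im=blocks('top','t3.png')
E
```

```text
time: 47.8
position: [0.5668, 0.0729, 0.3001]
tool_rot: [3.136, -0.178, -0.002]
ft_force: [0.7, -0.1, 0.4]
grip_width: 0.575
time: 48.5
position: [0.4929, 0.0812, 0.4387]
tool_rot: [3.135, -0.179, 0.001]
ft_force: [0.0, -0.4, -0.4]
grip_width: 0.577
(array([0.5685, 0.0728]), np.float64(-6.48), [[0.4, 0.5], [0.0, -0.3], [-0.9, -0.2], [0.5, -0.0]])
(array([0.5686, 0.0726]), np.float64(-6.39), [[0.1, 0.8], [-0.3, 0.2], [-0.3, -0.9], [0.5, -0.0]])
(array([0.5686, 0.0725]), np.float64(-6.28), [[0.3, 0.7], [-0.1, -0.2], [0.2, -0.5], [-0.4, 0.1]])
(array([0.569 , 0.0734]), np.float64(-6.35), [[1.9, 2.5], [-0.5, -0.1], [-0.6, -1.2], [-0.8, -0.8]])
t 48.5 psi -6.5 pos [0.4931 0.0809 0.4383] TURN az -0.0 SHIFT cm 7.53 -0.08 31.77 j7 -1.9 w 0.576 f [ 0.7 -0.6 -0.6]
mask conf 0.59 mm 566 -332 [50. 37.] 82.9 px [428 212  23  18]
spot 0.6 [ 0.5717 -0.3311]
```

Frame 2 is home too. The last block sits near the glue bottle, so gripping it across its length (jaws along y) keeps the gripper body clear of the bottle.

```bash
python3 -m jog '[[[0.31,3.37,0,0,0,0,7],[0.31,3.37,0,0,0,0,7],[0.31,3.37,0,0,0,0,7],[0.31,3.37,0,0,0,0,7],[0.31,3.37,0,0,0,0,7],[0.31,3.37,0,0,0,0,7],[0.31,3.37,2,0,0,0,7],[0.31,3.37,3,0,0,0,7],[0.31,3.37,3,0,0,0,7],[0.31,3.37,3,0,0,0,7],[0.31,3.37,3,0,0,0,7],[0.31,3.37,3,0,0,0,7]]]'
python3 -m jog '[[[0,0,1.5,0,0,0,7],[0,0,0,0,0,0,7],[0,0,0,0,0,0,7]]]'
python3 - <<'E'
from h import *
im=blocks('wrist','w13.png')
go(.567,-.331,.0265,-4)
cv2.imwrite('pics/w13c.png',cv2.resize(cv2.imread('pics/w13.png')[40:240,200:440],None,fx=2,fy=2))
E
```

```text
time: 49.9
position: [0.484, -0.3259, 0.2664]
tool_rot: [-3.136, 0.178, 0.002]
ft_force: [0.3, 0.1, -0.2]
grip_width: 0.805
time: 50.2
position: [0.4849, -0.3232, 0.2537]
tool_rot: [-3.135, 0.175, -0.0]
ft_force: [0.3, 0.1, 0.6]
grip_width: 0.802
mask conf 0.94 mm 567 -332 [46. 35.] 81.3 px [297  97  50  43]
spot 0.58 [ 0.5679 -0.3328]
t 50.4 psi -6.4 pos [ 0.4854 -0.3236  0.2553] TURN az -2.4 SHIFT cm 8.19 0.17 22.88 j7 -1.26 w 0.805 f [ 0.4 -0.3  0.2]
```

View pics/w13c.png

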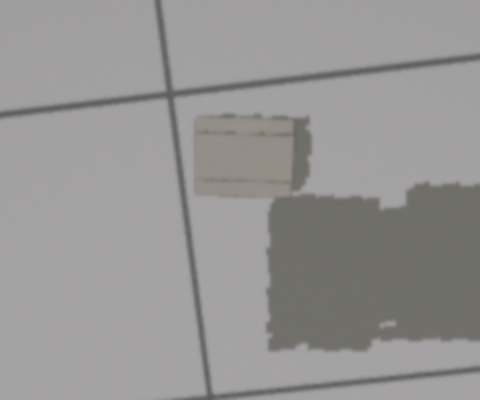

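```bash
python3 -m jog '[[[2.7,-0.1,2,0,0,2.1,7],[2.7,-0.1,3,0,0,0,7],[2.75,-0.15,4,0,0,0,7],[0,0,4,0,0,0,7],[0,0,4,0,0,0,7],[0,0,3,0,0,0,7],[0,0,1.7,0,0,0,7],[0,0,1,0,0,0,7],[0,0,0,0,0,0,7],[0,0,0,0,0,0,7]]]'
python3 - <<'E'
from h import *
go(.567,-.332,.0265)
E
python3 -m jog '[[[0,0,0,0,0,0,3.5],[0,0,0,0,0,0,3.5],[0,0,0,0,0,0,3.5],[0,0,0,0,0,0,3.5],[0,0,0,0,0,0,3.5],[0,0,0,0,0,0,3.5],[0,0,-1.5,0,0,0,3.5],[0,0,-3,0,0,0,3.5],[0,0,-4,0,0,0,3.5],[0,0,-4,0,0,0,3.5],[0,0,-4,0,0,0,3.5],[0,0,-4,0,0,0,3.5]]]' 15
python3 -m jog '[[[0,0,-4,0,0,-7.7,3.5],[0,0,-2,0,0,-7.7,3.5],[0,0,0,0,0,-7.7,3.5],[0,0,0,0,0,-7.7,3.5],[0,0,0,0,0,-7.7,3.5],[0,0,0,0,0,-7.7,3.5],[0,0,0,0,0,-7.7,3.5],[0,0,0,0,0,-7.7,3.5],[0,0,0,0,0,-7.7,3.5],[0,0,0,0,0,-7.7,3.5],[0,0,0,0,0,-7.7,3.5],[0,0,0,0,0,-7.3,3.5]]]'
python3 - <<'E'
from h import *
go(.5646,.0373,.181,83.5)
E
```

```text
time: 51.35
position: [0.5665, -0.3328, 0.0285]
tool_rot: [3.131, -0.236, 0.004]
ft_force: [0.3, -0.5, -0.2]
grip_width: 0.809
t 51.4 psi -8.6 pos [ 0.5665 -0.3328  0.0285] TURN az 0.0 SHIFT cm 0.03 -0.09 0.2 j7 -1.51 w 0.809 f [ 0.3 -0.5 -0.2]
time: 52.55
position: [0.5651, -0.332, 0.2342]
tool_rot: [3.132, -0.235, 0.001]
ft_force: [0.1, -0.3, -1.6]
grip_width: 0.504
time: 53.75
position: [0.5651, -0.3321, 0.2924]
tool_rot: [2.34, 2.096, -0.0]
ft_force: [-0.4, 0.8, 0.4]
grip_width: 0.501
t 53.8 psi 83.7 pos [ 0.5651 -0.3321  0.2924] TURN az 0.2 SHIFT cm 36.7 -4.23 11.14 j7 0.11 w 0.501 f [-0.4  0.8  0.4]
```

```bash
python3 -m jog '[[[3.06,-0.35,0,0,0,0,3.5],[3.06,-0.35,0,0,0,0,3.5],[3.06,-0.35,0,0,0,0,3.5],[3.06,-0.35,0,0,0,0,3.5],[3.06,-0.35,0,0,0,0,3.5],[3.06,-0.35,0,0,0,0,3.5],[3.06,-0.35,0,0,0,0,3.5],[3.06,-0.35,0,0,0,0,3.5],[3.06,-0.35,0,0,0,0,3.5],[3.06,-0.35,0,0,0,0,3.5],[3.06,-0.35,0,0,0,0,3.5],[3.04,-0.38,0,0,0,0,3.5]]]'
python3 -m jog '[[[0,0,0,0,0,0,3.5],[0,0,2.5,0,0,0,3.5],[0,0,2.5,0,0,0,3.5],[0,0,2.5,0,0,0,3.5],[0,0,1.5,0,0,0,3.5],[0,0,1,0,0,0,3.5],[0,0,0.3,0,0,0,3.5],[0,0,0,0,0,0,3.5],[0,0,0,0,0,0,3.5]]]'
python3 - <<'E'
from h import *
go(.5646,.0373,.181,83.5)
E
```

```text
time: 54.95
position: [0.5651, 0.0385, 0.2923]
tool_rot: [2.345, 2.089, -0.0]
ft_force: [-0.3, 0.6, -1.0]
grip_width: 0.502
time: 55.85
position: [0.5661, 0.0373, 0.1896]
tool_rot: [2.345, 2.089, 0.002]
ft_force: [-0.9, -0.0, -0.8]
grip_width: 0.5
t 55.9 psi 83.4 pos [0.5661 0.0373 0.1896] TURN az -0.1 SHIFT cm -0.01 -0.15 0.86 j7 -0.49 w 0.5 f [-0.9 -0.  -0.8]
```

```bash
python3 -m jog '[[[0,-0.15,0.4,0,0,0,3.5],[0,0,0.45,0,0,0,3.5],[0,0,0,0,0,0,3.5],[0,0,0,0,0,0,5.4],[0,0,0,0,0,0,5.4],[0,0,0,0,0,0,5.4],[0,0,0,0,0,0,5.4],[0,0,-1.5,0,0,0,5.4],[0,0,-3,0,0,0,5.4],[0,0,-4,0,0,0,5.4],[0,0,-4,0,0,0,5.4],[0,0,-2,0,0,0,5.4]]]'
python3 -m jog '[[[-2.72,-1.37,0,0,0,0,4.5],[-2.72,-1.37,0,0,0,0,4.5],[-2.72,-1.37,0,0,0,0,4.5],[-2.72,-1.37,0,0,0,0,4.5],[0,0,0,0,0,-7.6,4.5],[0,0,0,0,0,-7.6,4.5],[0,0,0,0,0,-7.6,4.5],[0,0,0,0,0,-7.6,4.5],[0,0,0,0,0,-7.6,4.5],[0,0,0,0,0,-7.6,4.5],[0,0,0,0,0,-7.6,4.5],[0,0,0,0,0,-7.6,4.5]]]'
python3 -m jog '[[[0,0,0,0,0,-7.6,4.5],[0,0,0,0,0,-7.6,4.5],[0,0,0,0,0,-7.6,4.5],[0,0,0,0,0,-7.6,4.5],[0,0,0,0,0,-7.6,4.5],[0,0,0,0,0,-7.6,4.5],[0,0,0,0,0,-7.6,4.5],[0,0,0,0,0,-7.6,4.5],[0,0,0,0,0,-7.6,4.5],[0,0,0,0,0,-7.6,4.5],[0,0,0,0,0,0,4.5]]]'
python3 - <<'E'
from h import *
im=snap('wrist')
go(.4978,-.0648,.094)
im=snap('scene','s4.png')
for d in finder.spot_point('damper_knob','scene')[:2]: print(d['conf'],ray(im,d['point'][1]*640,d['point'][0]*480,.082))
cv2.imwrite('pics/s4c.png',cv2.resize(im['frame'][130:330,240:480,::-1],None,fx=3,fy=3))
E
```

```text
time: 57.05
position: [0.5651, 0.0382, 0.3299]
tool_rot: [2.342, 2.088, 0.006]
ft_force: [0.1, 1.0, -0.8]
grip_width: 0.618
time: 58.25
position: [0.4973, -0.0638, 0.3262]
tool_rot: [0.956, 2.992, -0.001]
ft_force: [-0.9, 1.3, -0.1]
grip_width: 0.516
time: 59.35
position: [0.4973, -0.0639, 0.326]
tool_rot: [-1.081, 2.949, -0.002]
ft_force: [0.0, -0.0, -0.6]
grip_width: 0.517
t 59.4 psi -139.9 pos [ 0.4973 -0.064   0.3259] TURN az 0.0 SHIFT cm 0.01 -0.1 23.19 j7 2.34 w 0.514 f [ 1.2 -0.6  0.2]
0.82 [ 0.50376574 -0.06468037  0.082     ]
```

View pics/s4c.png

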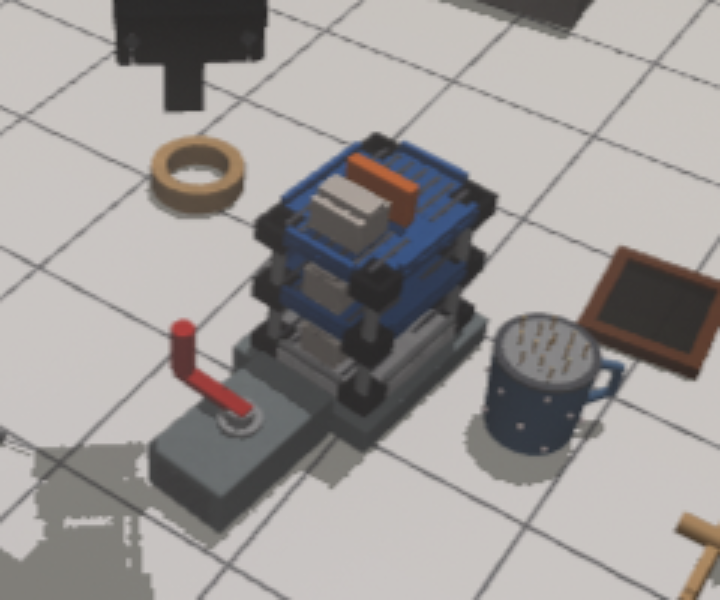

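The rack is complete: three decks with one block each, level and seated; lever still across the duct (knob at crop (183,345)). Now open the damper.

```bash
python3 -m jog '[[[0,-0.1,4,0,0,0,4.5],[0,0,4,0,0,0,4.5],[0,0,4,0,0,0,4.5],[0,0,4,0,0,0,4.5],[0,0,3,0,0,0,4.5],[0,0,2,0,0,0,4.5],[0,0,1.4,0,0,0,4.5],[0,0,0.8,0,0,0,4.5],[0,0,0,0,0,0,4.5],[0,0,0,0,0,0,4.5]]]'
python3 -m jog '[[[0,0,0,0,0,0,1],[0,0,0,0,0,0,1],[0,0,0,0,0,0,1],[0,0,0,0,0,0,1],[0,0,0,0,0,0,1],[0,0,0,0,0,0,1]]]' 15
python3 - <<'E'
from h import *
s,p,r=st();psi=np.radians(-139.9)
h=np.array([.5524,-.0710]);k=p[:2];a0=np.degrees(np.arctan2(*(k-h)[::-1]))%360
print(a0,np.linalg.norm(k-h));prev=k
for a in np.radians(np.linspace(a0,268,13)[1:]):
    q=h+.055*np.array([np.cos(a),np.sin(a)]);d=q-prev;prev=q
    print(np.round(100*(d[0]*np.cos(psi)+d[1]*np.sin(psi)),2),np.round(100*(d[0]*np.sin(psi)-d[1]*np.cos(psi)),2))
go(*p)
E
```

```text
time: 60.5
position: [0.4984, -0.0653, 0.094]
tool_rot: [-1.079, 2.949, -0.001]
ft_force: [0.8, 1.4, 0.5]
grip_width: 0.519
time: 61.1
position: [0.4978, -0.0654, 0.0933]
tool_rot: [1.079, -2.95, 0.001]
ft_force: [-0.4, -0.1, 0.9]
grip_width: 0.201
174.1046859876205 0.05493236109350798
0.51 -0.55
0.42 -0.62
0.33 -0.67
0.24 -0.71
0.14 -0.74
0.04 -0.75
-0.06 -0.75
-0.16 -0.73
-0.26 -0.7
-0.36 -0.66
-0.44 -0.61
-0.52 -0.54
t 61.1 psi -139.8 pos [ 0.4978 -0.0654  0.0933] TURN az 0.0 SHIFT cm -0.0 0.0 -0.0 j7 2.07 w 0.201 f [-0.4 -0.1  0.9]
```

```bash
python3 -m jog '[[[0.51,-0.55,0,0,0,0,1],[0.42,-0.62,0,0,0,0,1],[0.33,-0.67,0,0,0,0,1],[0.24,-0.71,0,0,0,0,1],[0.14,-0.74,0,0,0,0,1],[0.04,-0.75,0,0,0,0,1],[-0.06,-0.75,0,0,0,0,1],[-0.16,-0.73,0,0,0,0,1],[-0.26,-0.7,0,0,0,0,1],[-0.36,-0.66,0,0,0,0,1],[-0.44,-0.61,0,0,0,0,1],[-0.52,-0.54,0,0,0,0,1]]]'
python3 -m jog '[[[-0.1,-0.1,0,0,0,0,1],[-0.1,-0.1,0,0,0,0,1],[0,0,0,0,0,0,1],[0,0,0,0,0,0,1]]]'
python3 - <<'E'
from h import *
h=np.array([.5524,-.0710]);s,p,r=st();d=p[:2]-h
print(np.degrees(np.arctan2(d[1],d[0]))%360,np.linalg.norm(d));go(*p)
E
```

```text
time: 62.3
position: [0.5473, -0.126, 0.0922]
tool_rot: [1.077, -2.943, -0.005]
ft_force: [-22.3, 3.1, 14.7]
grip_width: 0.203
time: 62.7
position: [0.5475, -0.1257, 0.0921]
tool_rot: [1.075, -2.938, -0.008]
ft_force: [-15.0, 2.2, 11.7]
grip_width: 0.198
264.8972405996734 0.05491168194238034
t 62.7 psi -139.8 pos [ 0.5475 -0.1257  0.0921] TURN az 0.0 SHIFT cm -0.0 0.0 -0.0 j7 2.11 w 0.198 f [-15.    2.2  11.7]
```

On the open stop. Release, withdraw and check.

```bash
python3 -m jog '[[[0,0,0,0,0,0,4.5],[0,0,0,0,0,0,4.5],[0,0,0,0,0,0,4.5],[0,0,0,0,0,0,4.5],[0,0,-1.5,0,0,0,4.5],[0,0,-3,0,0,0,4.5],[0,0,-4,0,0,0,4.5],[0,0,-4,0,0,0,4.5],[0,0,-4,0,0,0,4.5],[0,0,-4,0,0,0,4.5],[0,0,-2,0,0,0,4.5]]]'
python3 -m jog '[[[2,3,0,0,0,0,4.5],[2,3,0,0,0,0,4.5],[2,3,0,0,0,0,4.5],[1,3,0,0,0,0,4.5],[0,3,0,0,0,0,4.5],[0,3,0,0,0,0,4.5],[0,0,0,0,0,0,4.5]]]'
python3 - <<'E'
from h import *
for c in ['scene','top']:
    im=snap(c,'f_'+c+'.png')
    for l,z in [('damper_knob',.082),('damper_hinge',.082),('mug',0),('glue',0),('tape',0),('offcut',0),('pin_vice',0),('glass_sample',0)]:
        for d in finder.spot_point(l,c)[:1]: print(c,l,round(d['conf'],2),ray(im,d['point'][1]*640,d['point'][0]*480,z).round(3)[:2])
go(.5,0,.3)
a=cv2.resize(cv2.imread('pics/f_scene.png')[150:310,250:440],(475,400));b=cv2.resize(cv2.imread('pics/f_top.png')[140:300,210:340],(325,400))
cv2.imwrite('pics/final.png',np.hstack([a,b]))
E
```

```text
time: 63.8
position: [0.5546, -0.1255, 0.3232]
tool_rot: [-1.079, 2.945, -0.006]
ft_force: [0.7, -0.4, -0.4]
grip_width: 0.519
time: 64.5
position: [0.4017, -0.0453, 0.3201]
tool_rot: [1.095, -2.942, 0.004]
ft_force: [0.3, 0.2, -0.5]
grip_width: 0.518
scene damper_knob 0.83 [ 0.547 -0.125]
scene damper_hinge 0.97 [ 0.549 -0.065]
scene mug 0.82 [0.703 0.087]
scene glue 0.8 [ 0.67  -0.392]
scene tape 0.62 [0.337 0.174]
scene offcut 0.8 [ 0.341 -0.442]
scene pin_vice 0.52 [ 0.355 -0.165]
scene glass_sample 0.92 [0.744 0.258]
top damper_knob 0.62 [ 0.544 -0.125]
top damper_hinge 0.86 [ 0.554 -0.07 ]
top mug 0.57 [0.71  0.088]
top glue 0.79 [ 0.679 -0.393]
top tape 0.71 [0.342 0.169]
top offcut 0.59 [ 0.336 -0.439]
top pin_vice 0.53 [ 0.364 -0.174]
top glass_sample 0.72 [0.733 0.255]
t 65.4 psi -139.8 pos [ 0.4015 -0.0504  0.3191] TURN az 0.0 SHIFT cm -10.78 -2.5 1.91 j7 2.57 w 0.517 f [-0.8  1.1 -0.5]
```

View pics/final.png

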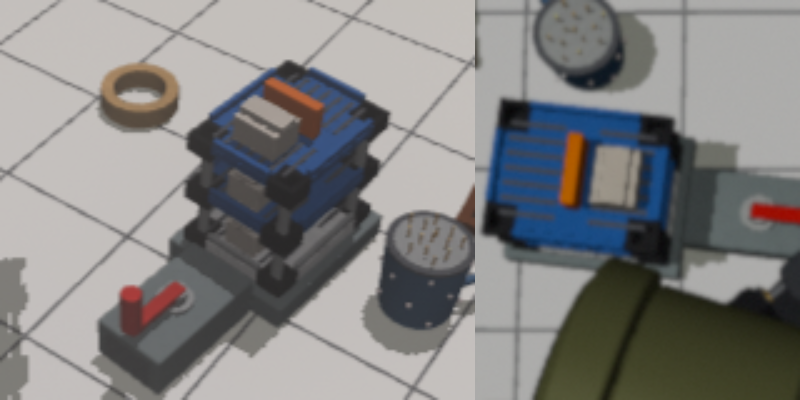

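The lever now lies in line with the duct, the rack stands square with one block per deck, and the other things haven't moved. Handing in.

```bash
python3 -c "from bench import close_job; print(close_job())"
```

```text
the job is handed in; nothing more can be done
None
```

The drying rack is built and handed in after about 65 s on the robot clock. Two frames and three blocks were present.

- **Damper:** I shut it to its stop before anything went on the stand, and opened it to its other stop once the rack was complete. The final pictures show the lever in line with the duct.
- **Frames:** Both are stacked on the stand. Each came down at the height expected with the posts home. Fits from the camera put each frame within about 0.5 mm and 0.3° of the stand.
- **Blocks:** One stands upright on each deck: the stand, the lower frame and the top frame. The top block is turned a quarter turn from the other two. I gripped it lengthwise because the other grip could have brought the gripper too close to the glue bottle.
- **Other things on the bench:** All six read within about 1.5 cm of where they were at the start. That is about how much the network readings vary, and nothing looked disturbed. I saw no sign that a block had been knocked aside.

No check failed. Some corner fits at looser image thresholds, on both frames and on the stand, were a few pixels off, so I used the tight ones.

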